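# Make up the blood-grouping kit and the slide-fixing kit

### The arm

A 6-joint arm with a two-finger parallel gripper is mounted at the origin on a cart in front of the work surface, level with it; the furniture and walls round the work are solid. World frame = base frame: x ahead of the robot, y to its left, z up, the work surface at z = 0. Lengths are in m, angles in rad, forces in N, time in s.
With the tool pointing down it reaches from about 0.35 to 0.925 m from the base axis. Payload 6.4 kg.
Tool frame: the origin (TCP) lies between the finger pads; the fingertips stand 8 mm ahead of it and the grasp point (between the pads) lies 11 mm behind it; z points along the fingers, y is the direction in which the jaws open and shut (so a half turn about z gives the same grasp; the last joint's range is limited). The gripper opens to 94 mm and grips with 3 to 60 N. Pads are 16 mm wide; open, the fingers measure 119 mm over their backs; the gripper's body (75 mm by 177 mm) begins 78 mm behind the grasp point.
Start: joints at [0.994, 0.245, 1.558, -0, 1.339, -0.174], TCP at [0.255, 0.598, 0.213] pointing down, gripper open.
Joint ranges: [-3.13, 3.13], [-1.02, 2.26], [0.13, 2.54], [-0.95, 4.09], [0.21, 2.88], [-2.74, 2.74]. Speed limits (rad/s): [2.57, 2.57, 3.14, 3.14, 3.14, 3.14].

### API

Orientations are given as a unit quaternion [x, y, z, w].
In Python, from workcell import ctrl gives the robot as it stands.
- The arm moves only by the tool step_arm, never from a script. Its argument "increments" is one flat list of numbers, 6 for each row, row after row: the shift along the tool's x, y, z in units of 250 mm (1.0 is 250 mm), then the turn, a rotation vector about the tool's x, y, z in units of 45 degrees (1.0 is 45 degrees). In form: [tx, ty, tz, rx, ry, rz, tx, ty, tz, rx, ry, rz, ...]. A call has 1 to 20 rows; each row shifts and turns the commanded pose from where the row before left it, along the tool's axes as they then stand; what a row does not reach is not made up. A row lasts 1/8 s, in which the tool goes at most 62.5 mm and 10.7 degrees, less where a joint would pass 70% of its speed; a pose out of reach is approached as far as the arm can. A call with a number of a shift or a turn outside -1 to 1 is refused whole. A call with a gripper value outside its range is refused whole. "fingers" is the opening, from -1 (shut) to 1 (fully open), set as the call begins (left out, the last holds). The fingers move at their own pace and stop on an object; the grip force is fixed at half the most. Time passes only in rows, so rows that do not move let the fingers close. It gives the time, the measured TCP pose, the force and the opening at its end, in the units of the state.
- ctrl.observe(): the state, without advancing time (a new reading comes with each control period).
- ctrl.read_camera(name): name is "scene" or "side" or "wrist"; returns the picture (400x640x3 uint8, red, green, blue); there is no depth.
- ctrl.camera_params(name): a dict with "mtx" (3x3 intrinsics, pixels), "R" (3x3) and "t" (3): a world point X has camera coordinates R X + t. Camera axes: x right, y down, z forward; pixel columns grow to the right and rows downward; lengths in m; the calibration is good to about 2 mm. The wrist camera is an equidistant fisheye: a pixel r from the principal point sees the ray r / f radians off the axis. A picture is of the moment at which its call begins: read the wrist's pose just before it. camera_params takes no time and is no camera call; for the wrist camera it gives the pose at the moment of the call.
- ctrl.job_done(): hands the job in, once; it reports no verdict.
The state is a dict: "clock": time; "joint_pos": joint angles; "qvel": joint speeds; "joint_torque": joint torques, N m; "tcp_pos": TCP position; "eef_rot": TCP orientation; "ft_force": force on the tool from outside, world axes, zero at the start; "wrist_torque": the same for the moment, N m; "opening": finger opening in m.
Only numpy, scipy, OpenCV 4.12 (cv2) and the standard library are available. Lean on these libraries where they do the work, as an engineer would, in place of code of your own. Each camera call takes 0.05 s, during which the arm holds its last target.

### The job

Make up two kits from the stock laid out between the two kit trays: the blood-grouping kit (the white moulded tray with three pockets) takes the largest bottle, the smallest bottle and the marker pen, and the slide-fixing kit (the tray with two pockets) takes the middle-sized bottle and the forceps. Stand each bottle upright, fully home in the round well made for it (in the grouping tray the largest bottle has the wider well), and lay the pen and the forceps flat in the long trough of their tray. Do not tip a bottle over, leave the ball pen, the tape roll and the carton near the trays where they are, and let go of everything.

Things in the scene. Friction and masses are not known exactly. Their poses are not given: they have to be found in the camera images.
- grouping_tray: blood-grouping kit: white moulded tray with 3 pockets, fixed, 176 x 152 x 15 mm (deck height). Origin: centre of its underside; x along the trough, y from trough to well. Wider well, for the largest bottle: centre (-42, 38) mm, 58 wide at the mouth, 48 at the floor; narrower well (44, 38), 48 and 38 (12 deep, floor at z 3). Trough centre (0, -33), 136 x 32, floor z 7; a finger scoop crosses its middle, 52 along x by 68 along y, floor z 3. The thing lies along x.
- fixing_tray: slide-fixing kit: white moulded tray with 2 pockets, fixed, 176 x 146 x 15 mm (deck height). Origin: centre of its underside; x along the trough, y from trough to well. Round well, for the middle-sized bottle: centre (46, 39) mm, 52 wide at the mouth, 42 at the floor (12 deep, floor at z 3). Trough centre (0, -31), 142 x 30, floor z 7; a finger scoop crosses its middle, 52 along x by 68 along y, floor z 3. The thing lies along x.
- large_bottle_mid (a point): largest amber glass bottle with a red ridged screw cap, standing: body 40 mm diameter up to 59 mm, cap 31 mm, 82 mm tall, 90 g. Point: on its axis half-way up, 41 mm above its base; z up. Gripped at this height or higher, the fingertips clear the tray's deck
- middle_bottle_mid (a point): middle-sized amber glass bottle with a white ridged screw cap, standing: body 34 mm diameter up to 53 mm, cap 27 mm, 73 mm tall, 70 g. Point: on its axis half-way up, 36.5 mm above its base; z up. Gripped at this height or higher, the fingertips clear the tray's deck
- small_bottle_mid (a point): smallest amber glass bottle with a black ridged screw cap, standing: body 30 mm diameter up to 48 mm, cap 23 mm, 66 mm tall, 50 g. Point: on its axis half-way up, 33 mm above its base; z up. Gripped at this height or higher, the fingertips clear the tray's deck
- marker_mid (a point): marker pen lying flat, white barrel and black cap, thick: 118 mm long, about 12 mm wide between the fingers (17 mm over its clip) and 15 mm high. Point: its centre, 7.5 mm above what it lies on; y along its length, x across it, z up
- steel_forceps_mid (a point): stainless forceps lying flat, closed, 124 mm long, 10 mm wide between the fingers at the middle, 10 mm high. Point: its centre, 5 mm above what it lies on; y along its length, x across it, z up
- thin_pen_mid (a point): thin blue ball pen lying flat, 140 x 11 x 10 mm, not wanted in either kit. Point: its centre; y along its length
- tape_roll_mid (a point): roll of white label tape lying flat, 60 mm across, 19 mm high, not wanted. Point: its centre
- carton_mid (a point): small orange-brown reagent carton, 76 x 42 x 53 mm, not wanted. Point: its centre

How it is judged:
At the end, for the whole second after the job is handed in: Each bottle stands upright (0.12 rad) on the floor of its own well, within 8 mm of the centre in tray x and y; pen and forceps lie on the floor of their own troughs, within 14 mm lengthwise, 11 mm sideways and 0.25 rad; heights within 4 mm; all five below 20 mm/s (x of large_bottle_mid in the frame of grouping_tray between -0.05 and -0.034 m and y of large_bottle_mid in the frame of grouping_tray between 0.03 and 0.046 m and z of large_bottle_mid in the frame of grouping_tray between 0.04 and 0.048 m and angle between each of large_bottle_mid, small_bottle_mid, middle_bottle_mid's own z axis and vertical below 0.12 rad and x of small_bottle_mid in the frame of grouping_tray between 0.036 and 0.052 m and y of small_bottle_mid in the frame of grouping_tray between 0.03 and 0.046 m and z of small_bottle_mid in the frame of grouping_tray between 0.032 and 0.04 m and x of marker_mid in the frame of grouping_tray between -0.014 and 0.014 m and y of marker_mid in the frame of grouping_tray between -0.044 and -0.022 m and z of marker_mid in the frame of grouping_tray between 0.0105 and 0.0185 m and angle between the y axis of marker_mid and the x axis of grouping_tray, either way round below 0.25 rad and x of middle_bottle_mid in the frame of fixing_tray between 0.038 and 0.054 m and y of middle_bottle_mid in the frame of fixing_tray between 0.031 and 0.047 m and z of middle_bottle_mid in the frame of fixing_tray between 0.0355 and 0.0435 m and x of steel_forceps_mid in the frame of fixing_tray between -0.014 and 0.014 m and y of steel_forceps_mid in the frame of fixing_tray between -0.042 and -0.02 m and z of steel_forceps_mid in the frame of fixing_tray between 0.008 and 0.016 m and angle between the y axis of steel_forceps_mid and the x axis of fixing_tray, either way round below 0.25 rad and linear speed of each of large_bottle, small_bottle, marker, middle_bottle, steel_forceps below 0.02 m/s); the robot touches nothing.
It fails at once if the ball pen is moved more than 30 mm (distance of thin_pen_mid from where it was at the start of the episode above 0.03 m).
It fails at once if the tape roll is moved more than 30 mm (distance of tape_roll_mid from where it was at the start of the episode above 0.03 m).
It fails at once if the carton is moved more than 30 mm (distance of carton_mid from where it was at the start of the episode above 0.03 m).
It fails at once if a bottle is tipped over (angle between any of large_bottle_mid, middle_bottle_mid, small_bottle_mid's own z axis and vertical above 1 rad).
It also fails if it takes over 120 s, if anything falls off the work surface, if the arm or the gripper's body presses on something with over 40 N, if the wrist force passes 120 N, or if a joint passes its speed limit or range.

## Working session

There is one attempt and no reset: what is moved stays moved. The work goes in short steps, Python scripts to look and compute and a tool call to move; the robot and the scene stay as the last step left them, time stands still between calls to the robot, and variables do not carry over. Pictures are saved under pics/ and viewed, and the job is handed in when it is done.

Besides the shell and the picture viewer there is one more tool, called after ">>>" as name(argument=value, ...) on one line, values as JSON. step_arm: Moves the arm, as the interface text tells. Its arguments: {"type":"object","properties":{"increments":{"type":"array"},"fingers":{"type":"number"}},"required":["increments"]}

```bash
mkdir -p pics; ls; python3 - <<'E'
from workcell import ctrl
import cv2,numpy as np
print(ctrl.observe())
for n in ["scene","side","wrist"]:
    p=ctrl.camera_params(n); print(n,{k:np.round(np.array(v),4).tolist() for k,v in p.items() if not isinstance(v,str)})
    im=ctrl.read_camera(n); cv2.imwrite(f"pics/{n}0.png",im[:,:,::-1])
E
```

```text
pics
{'clock': 0.0, 'joint_pos': array([ 9.93913787e-01,  2.45803894e-01,  1.55898300e+00, -7.88871124e-06,
        1.33865411e+00, -1.74130441e-01]), 'qvel': array([-0.00076815, -0.00085982, -0.00122509,  0.00117166,  0.0009636 ,
        0.00103305]), 'joint_torque': array([ 1.38881816e-03, -4.15853047e+01, -3.14598191e+01,  6.85181050e-02,
        3.33199720e-02, -1.47516926e-04]), 'tcp_pos': array([0.25447073, 0.59750411, 0.21236851]), 'eef_rot': array([ 2.00016784e-01,  9.79792035e-01, -8.61185981e-04, -3.35364411e-04]), 'ft_force': array([-0.43016655,  0.35432346, -0.08332417]), 'wrist_torque': array([ 0.02494918, -0.02294171,  0.07489905]), 'opening': 0.09400466954265367}
scene {'mtx': [[488.3755, 0.0, 310.074], [0.0, 488.3755, 209.6041], [0.0, 0.0, 1.0]], 'R': [[0.422, -0.9065, -0.0108], [-0.5576, -0.2501, -0.7916], [0.7149, 0.34, -0.611]], 't': [-0.2468, 0.3682, 0.788]}
side {'mtx': [[444.2108, 0.0, 314.4507], [0.0, 444.2108, 200.7801], [0.0, 0.0, 1.0]], 'R': [[0.9169, -0.399, 0.0105], [-0.2601, -0.6171, -0.7426], [0.3028, 0.6782, -0.6696]], 't': [-0.5386, 0.1661, 0.9672]}
wrist {'mtx': [[309.7069, 0.0, 318.4851], [0.0, 309.7069, 193.7136], [0.0, 0.0, 1.0]], 'R': [[0.3903, 0.9207, -0.0016], [0.8823, -0.3736, 0.2864], [0.2631, -0.1132, -0.9581]], 't': [-0.6493, -0.032, 0.393]}
```

View pics/scene0.png

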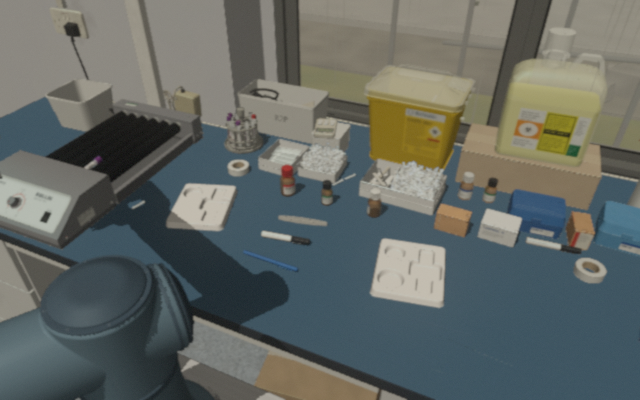

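View pics/side0.png

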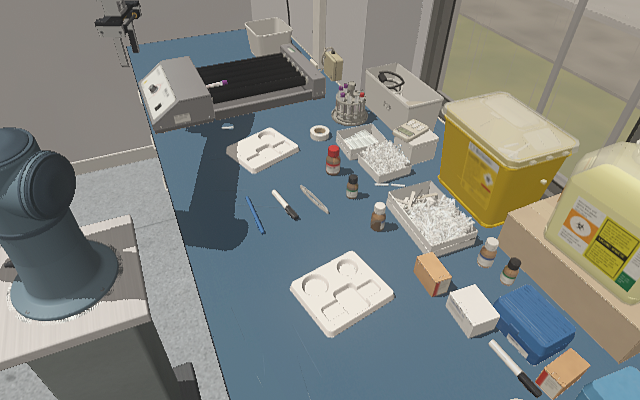

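View pics/wrist0.png

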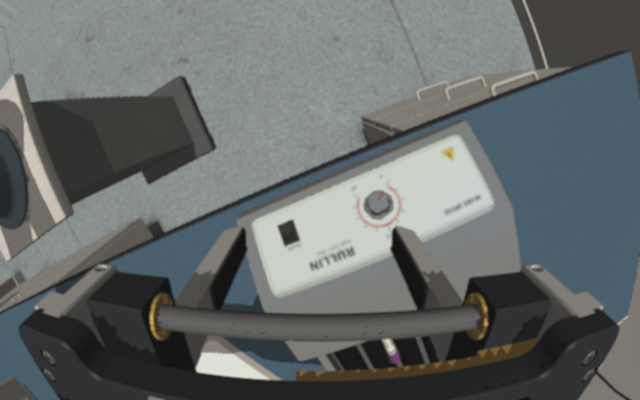

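The right-hand tray (scene about 410,272) has two wells and so is the grouping tray. The left tray (203,207) is the fixing tray. I'll enlarge them.

```bash
python3 - <<'E'
import cv2
s=cv2.imread("pics/scene0.png"); d=cv2.imread("pics/side0.png")
def crop(im,x,y,w,h,k,n):
    c=cv2.resize(im[y:y+h,x:x+w],None,fx=k,fy=k,interpolation=cv2.INTER_CUBIC)
    for gx in range((x+9)//10*10,x+w,10):
        cv2.line(c,((gx-x)*k,0),((gx-x)*k,6 if gx%50 else 14),(0,255,255),1)
        if gx%20==0: cv2.putText(c,str(gx),((gx-x)*k-10,24),0,.35,(0,255,255),1)
    for gy in range((y+9)//10*10,y+h,10):
        cv2.line(c,(0,(gy-y)*k),(6,(gy-y)*k),(0,255,255),1)
        if gy%20==0: cv2.putText(c,str(gy),(8,(gy-y)*k+4),0,.35,(0,255,255),1)
    cv2.imwrite(f"pics/{n}.png",c)
crop(s,360,225,100,90,6,"s_group"); crop(s,160,170,100,75,7,"s_fix"); crop(s,220,150,180,130,4,"s_mid")
crop(d,280,240,130,105,5,"d_group"); crop(d,215,110,130,75,6,"d_fix"); crop(d,235,130,170,120,4,"d_mid")
E
```

```text
(no output)
```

View pics/s_group.png

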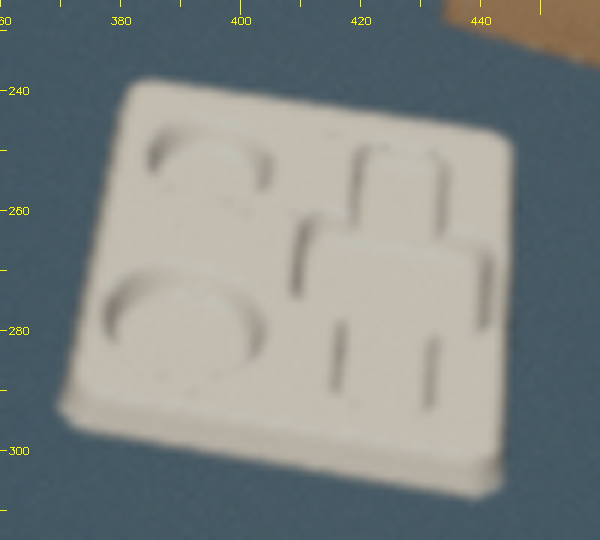

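View pics/s_fix.png

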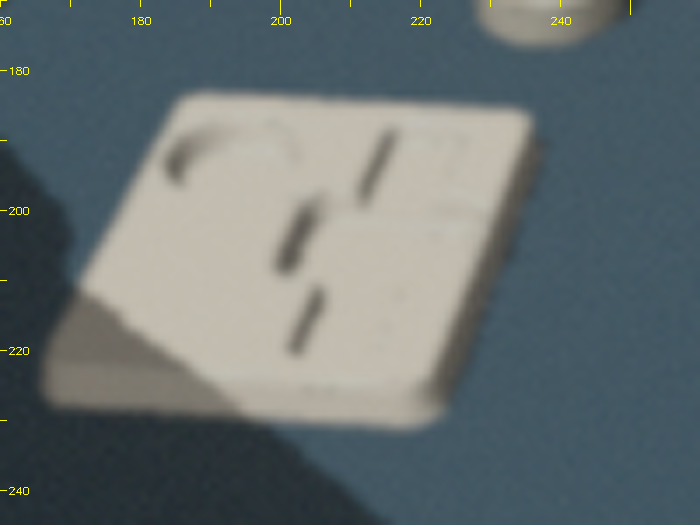

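View pics/s_mid.png

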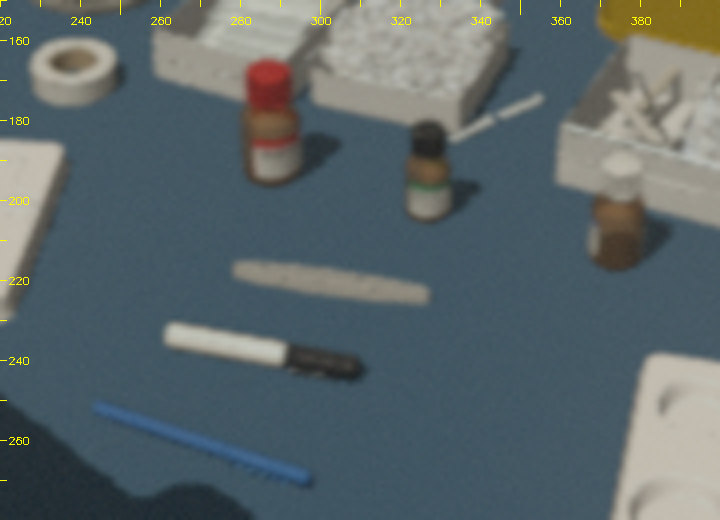

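View pics/d_group.png

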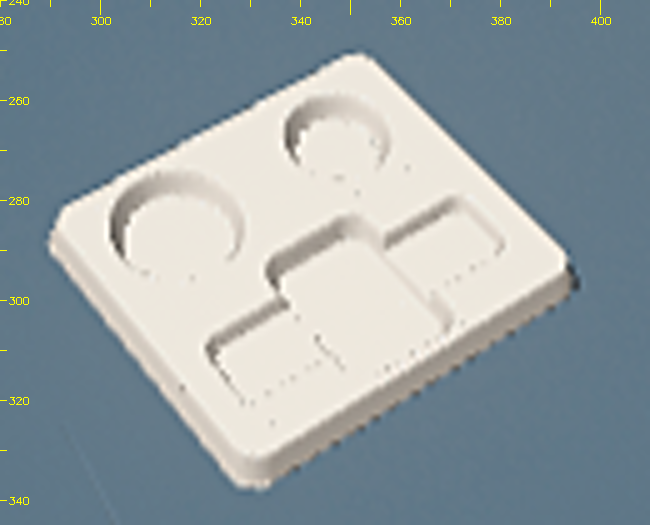

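View pics/d_fix.png

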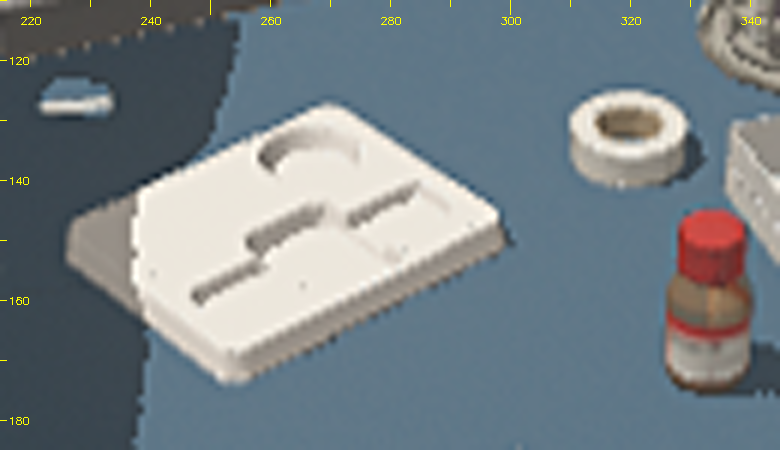

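View pics/d_mid.png

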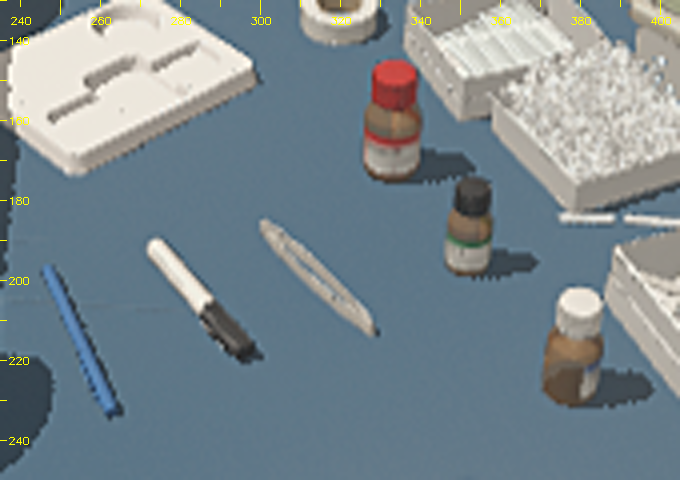

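```bash
cat > h.py <<'E'
from workcell import ctrl
import numpy as np, cv2
from scipy.optimize import least_squares
from scipy.spatial.transform import Rotation as Ro
def bp(cam,uv,z,p=None):
    p=p or ctrl.camera_params(cam); K=np.array(p['mtx']);R=np.array(p['R']);t=np.array(p['t'])
    d=np.linalg.inv(K)@np.array([uv[0],uv[1],1.])
    if cam=='wrist':
        q=d[:2]; r=np.hypot(*q); d=np.array([*(q/max(r,1e-9)*np.sin(r)),np.cos(r)])
    c=-R.T@t; w=R.T@d; return c+w*(z-c[2])/w[2]
def proj(cam,X,p=None):
    p=p or ctrl.camera_params(cam); K=np.array(p['mtx']);R=np.array(p['R']);t=np.array(p['t'])
    c=R@np.asarray(X)+t
    if cam=='wrist':
        r=np.hypot(c[0],c[1]);th=np.arctan2(r,c[2]);q=c[:2]/r*th
    else: q=c[:2]/c[2]
    return K[:2,:2]@q+K[:2,2]
def fit(edges,hx,hy,z=.015,cams=None):
    # edges: (cam,edge,uv) edge in '+x','-x','+y','-y'
    P=[(e,bp(c,uv,z,(cams or {}).get(c))[:2],c) for c,e,uv in edges]
    def res(v):
        o=[]
        for e,q,c in P:
            dx=q-v[:2];cs,sn=np.cos(v[2]),np.sin(v[2]);l=(cs*dx[0]+sn*dx[1],-sn*dx[0]+cs*dx[1])
            s=1 if e[0]=='+' else -1
            o.append(l[0]-s*hx if e[1]=='x' else l[1]-s*hy)
        return np.array(o)
    m=np.mean([q for _,q,_ in P],0); r=least_squares(res,[*m,0.])
    return r.x,res(r.x)
E
python3 - <<'E'
from h import *
S,D='scene','side'
G=[(S,'+x',(386,238.5)),(S,'+x',(440,246.3)),(S,'+y',(381,242)),(S,'+y',(371.3,289)),(S,'-x',(373.3,291.3)),(S,'-x',(441.7,302)),(S,'-y',(445.5,250.8)),(S,'-y',(443.5,299)),
(D,'+y',(295,280.6)),(D,'+y',(348,251)),(D,'+x',(355,252.4)),(D,'+x',(393,290)),(D,'-y',(335,330.4)),(D,'-y',(392,295)),(D,'-x',(291,287)),(D,'-x',(327,329.6))]
F=[(S,'+x',(186.4,183.4)),(S,'+x',(234.3,185.4)),(S,'+y',(184.6,185)),(S,'+y',(166.9,220.7)),(S,'-x',(168.6,221.6)),(S,'-x',(218.6,225)),(S,'-y',(235.7,187.9)),(S,'-y',(221.7,223.6)),
(D,'+y',(227.5,145.8)),(D,'+y',(268.3,127.5)),(D,'+x',(271.7,127.5)),(D,'+x',(297.5,144.2)),(D,'-y',(254.2,169.7)),(D,'-y',(297.5,147)),(D,'-x',(226.7,148.3)),(D,'-x',(252.5,168.7))]
for n,E,hx,hy in [('G',G,.088,.076),('F',F,.088,.073)]:
    for sub in (E,[e for e in E if e[0]==S],[e for e in E if e[0]==D]):
        x,r=fit(sub,hx,hy);print(n,x.round(4),(r*1e3).round(1))
for n,z,a,b in [('L',.082,(287.2,167.8),(333.7,148.5)),('S',.066,(327,183),(353.2,178)),('M',.073,(375.5,190.5),(380,205.5)),
 ('mk1',.0075,(261,233),(272.5,190.7)),('mk2',.0075,(310.5,242),(298.7,218.7)),('f1',.005,(278,217),(300.5,185.7)),('f2',.005,(327.5,224),(328,213)),
 ('pen1',.005,(244,251),(247,197)),('pen2',.005,(296.5,270),(263,234)),('tape',.019,(238,165),(320,131)),('carton',.053,(454,212),(432,262))]:
    print(n,bp(S,a,z).round(4),bp(D,b,z).round(4))
E
```

```text
G [ 0.5314 -0.2687  0.2019] [-2.6 -2.7 -1.7  0.3  1.   2.6  4.1  5.4 -5.9 -4.3 -2.2 -2.2  1.7  0.4
  1.9  4.2]
G [ 0.5306 -0.2668  0.1991] [-2.4 -2.1 -3.5 -1.9  1.2  3.3  2.3  3.1]
G [ 0.5322 -0.2706  0.2059] [-3.6 -2.5 -2.4 -2.9  4.   2.2  1.7  3.6]
F [0.5424 0.284  0.3352] [-4.6 -2.9  0.9 -2.3  5.7  3.5  4.9  5.6 -2.9 -5.4 -3.9 -3.5 -1.3  0.4
  4.   1.7]
F [0.542  0.2863 0.3395] [-4.7 -3.6 -1.7 -4.2  5.5  2.8  2.3  3.7]
F [0.5427 0.2817 0.3309] [-0.9 -2.8 -3.7 -2.8  0.6  3.   4.1  2.4]
L [0.6881 0.1127 0.082 ] [0.6897 0.1075 0.082 ]
S [ 6.879e-01 -2.000e-04  6.600e-02] [ 0.6905 -0.0077  0.066 ]
M [ 0.6973 -0.1257  0.073 ] [ 0.6973 -0.1305  0.073 ]
mk1 [0.5064 0.094  0.0075] [0.5055 0.0903 0.0075]
mk2 [ 0.5258 -0.0286  0.0075] [ 0.5296 -0.0349  0.0075]
f1 [0.5808 0.0872 0.005 ] [0.5827 0.0834 0.005 ]
f2 [ 0.6064 -0.0375  0.005 ] [ 0.6062 -0.0422  0.005 ]
pen1 [0.4366 0.0998 0.005 ] [0.4366 0.0951 0.005 ]
pen2 [ 0.431  -0.0385  0.005 ] [ 0.4323 -0.0478  0.005 ]
tape [0.7301 0.2951 0.019 ] [0.7308 0.2871 0.019 ]
carton [ 0.7169 -0.3164  0.053 ] [ 0.7236 -0.3097  0.053 ]
```

```bash
cat >> h.py <<'E'
def pose():
    o=ctrl.observe(); R=Ro.from_quat(o['eef_rot']).as_matrix()
    return np.array(o['tcp_pos']),R,np.degrees(np.arctan2(R[1,0],R[0,0])),o
def plan(xyz,phi):
    """total shift in units along tool axes: rotate first then shift in rotated tool frame"""
    p,R,f,o=pose(); ph=np.radians(phi)
    T=np.array([[np.cos(ph),np.sin(ph),0],[np.sin(ph),-np.cos(ph),0],[0,0,-1.]])
    rv=Ro.from_matrix(R.T@T).as_rotvec()/np.radians(45)
    sh=T.T@(np.array(xyz)-p)/.25
    print('t',round(float(o['clock']),2),'tcp',p.round(4),'phi',round(f,1),'open',round(float(o['opening']),4),'F',np.round(o['ft_force'],1))
    print(' -> rot units',rv.round(3),'shift units',sh.round(3), 'mm',(sh*250).round(1))
def snap(n,cam='wrist'):
    p=ctrl.camera_params(cam); im=ctrl.read_camera(cam)[:,:,::-1].copy(); cv2.imwrite(f'pics/{n}.png',im)
    import pickle; pickle.dump(p,open(f'pics/{n}.pkl','wb')); return p,im
def crop(n,x,y,w,h,k):
    im=cv2.imread(f'pics/{n}.png')
    c=cv2.resize(im[y:y+h,x:x+w],None,fx=k,fy=k,interpolation=cv2.INTER_CUBIC)
    for gx in range((x+9)//10*10,x+w,10):
        cv2.line(c,((gx-x)*k,0),((gx-x)*k,6),(0,255,255),1)
        if gx%20==0: cv2.putText(c,str(gx),((gx-x)*k-10,18),0,.35,(0,255,255),1)
    for gy in range((y+9)//10*10,y+h,10):
        cv2.line(c,(0,(gy-y)*k),(6,(gy-y)*k),(0,255,255),1)
        if gy%20==0: cv2.putText(c,str(gy),(8,(gy-y)*k+4),0,.35,(0,255,255),1)
    cv2.imwrite(f'pics/{n}_c.png',c)
def pk(n):
    import pickle; return pickle.load(open(f'pics/{n}.pkl','rb'))
E
python3 -c "
from h import *
plan([.60,0.02,.30],195)"
```

```text
t 0.15 tcp [0.2545 0.5976 0.2126] phi 156.9 open 0.0933 F [0.3 0.1 0.7]
 -> rot units [-0.002 -0.001 -0.846] shift units [-0.737 -2.589 -0.35 ] mm [-184.2 -647.3  -87.4]
```

>>> step_arm(increments=[0,0,-0.0875,0,0,-0.2115,0,0,-0.0875,0,0,-0.2115,0,0,-0.0875,0,0,-0.2115,0,0,-0.0875,0,0,-0.2115,-0.053,-0.185,0,0,0,0,-0.053,-0.185,0,0,0,0,-0.053,-0.185,0,0,0,0,-0.053,-0.185,0,0,0,0,-0.053,-0.185,0,0,0,0,-0.053,-0.185,0,0,0,0,-0.053,-0.185,0,0,0,0,-0.053,-0.185,0,0,0,0,-0.053,-0.185,0,0,0,0,-0.053,-0.185,0,0,0,0,-0.053,-0.185,0,0,0,0,-0.053,-0.185,0,0,0,0,-0.053,-0.185,0,0,0,0,-0.053,-0.185,0,0,0,0,0,0,0,0,0,0], fingers=0.2)

```text
clock: 2.52
tcp_pos: [0.6021, 0.0181, 0.3]
eef_rot: [-0.129, 0.992, 0.0, -0.001]
ft_force: [-0.1, -0.1, -1.0]
opening: 0.0559
```

```bash
python3 -c "
from h import *
plan([.60,0.02,.30],195); snap('w1')"
```

```text
t 2.52 tcp [0.6021 0.0181 0.3   ] phi -165.2 open 0.0559 F [-0.1 -0.1 -1. ]
 -> rot units [ 0.001 -0.002 -0.005] shift units [0.006 0.01  0.   ] mm [1.5 2.4 0. ]
```

View pics/w1.png

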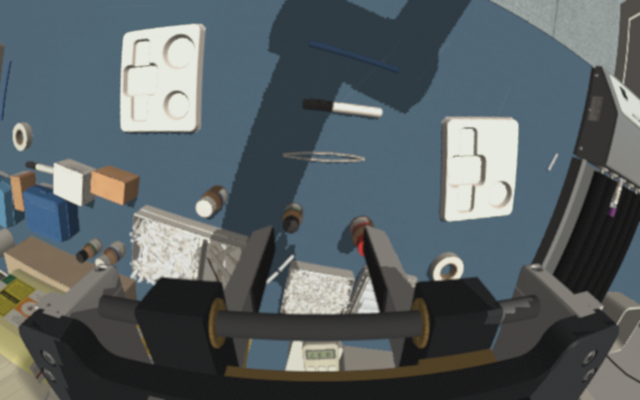

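The wrist view shows both trays: grouping at about (162,78), fixing at (480,168). It also shows the marker, the forceps and the three bottles. Next I'll crop to measure.

```bash
python3 -c "
from h import *
import shutil
for i,(a) in enumerate([(110,15,105,125,5),(430,105,100,125,5),(180,90,210,170,4)]):
    crop('w1',*a); shutil.move('pics/w1_c.png',f'pics/w1_c{i}.png')"
```

```text
(no output)
```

View pics/w1_c0.png

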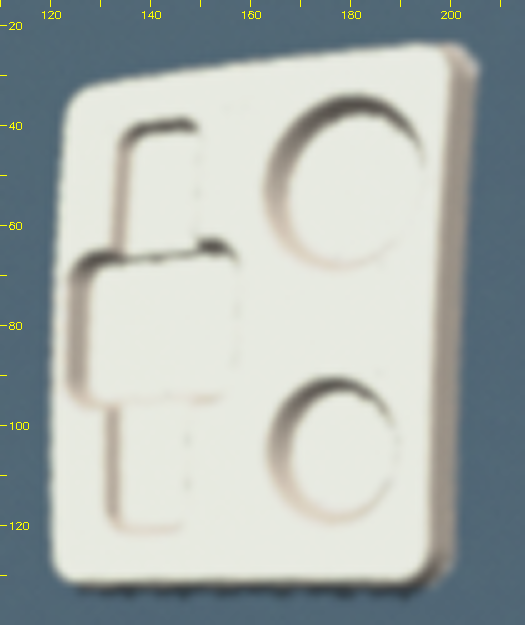

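View pics/w1_c1.png

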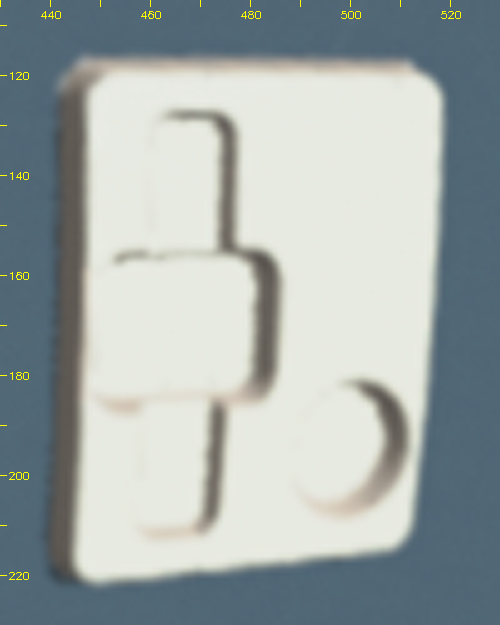

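View pics/w1_c2.png

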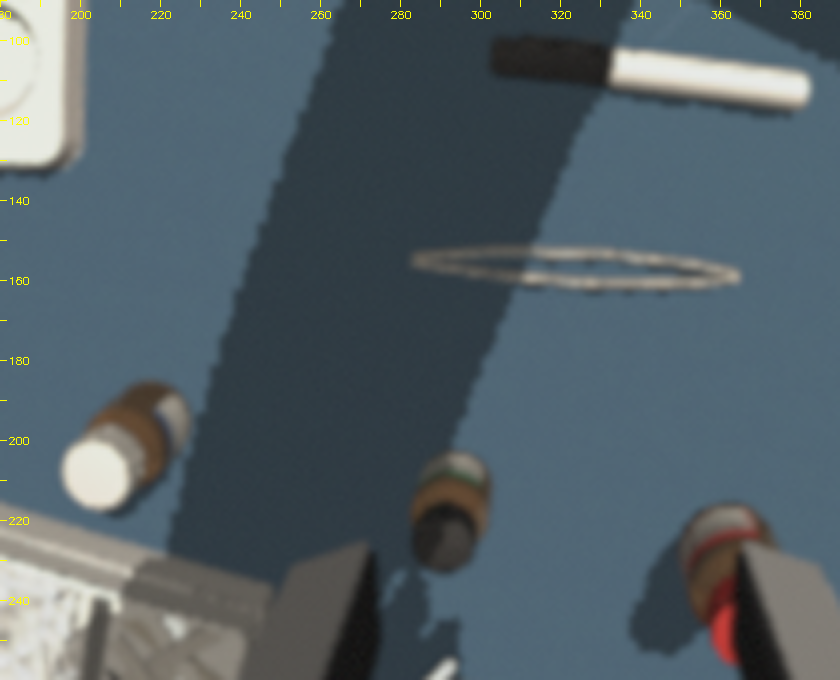

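```bash
python3 - <<'E'
from h import *
p=pk('w1'); W='wrist'
G=[('-x',(130,32)),('-x',(190,25)),('+x',(128,131.6)),('+x',(190,131)),('-y',(123,39)),('-y',(120.4,125)),('+y',(199.6,31)),('+y',(196,125))]
F=[('-y',(447.6,127)),('-y',(444.6,215)),('+y',(518.4,129)),('+y',(512,209)),('-x',(452,119.4)),('-x',(510,120)),('+x',(452,221.6)),('+x',(508,215))]
for n,E,hy in(('G',G,.076),('F',F,.073)):
    x,r=fit([(W,*e) for e in E],.088,hy,cams={W:p}); print(n,x.round(4),(r*1e3).round(1))
    c,s=np.cos(x[2]),np.sin(x[2])
    for w in ([(-.042,.038),(.044,.038),(0,-.033)] if n=='G' else [(.046,.039),(0,-.031)]):
        print('  ',w,(x[0]+c*w[0]-s*w[1]).round(4),(x[1]+s*w[0]+c*w[1]).round(4))
for n,uv,z in [('wide',(179,51.5),.015),('nar',(176.5,105),.015),('fw',(500.4,194.6),.015),('M',(204.3,208.8),.073),('S',(291,225),.066),('mk1',(302.5,104.3),.0075),('mk2',(382.5,112.5),.0075),('f1',(282.8,154.8),.005),('f2',(365,159),.005)]:
    print(n,bp(W,uv,z,p).round(4))
E
```

```text
G [ 0.5359 -0.2667  0.1984] [ 2.7  3.8 -3.1 -3.4  3.2  2.7 -3.3 -2.5]
   (-0.042, 0.038) 0.4872 -0.2377
   (0.044, 0.038) 0.5716 -0.2208
   (0, -0.033) 0.5424 -0.2991
F [0.5442 0.2879 0.3303] [ 3.2  2.7 -2.7 -3.2  2.6  2.6 -2.2 -3. ]
   (0.046, 0.039) 0.575 0.3397
   (0, -0.031) 0.5542 0.2585
wide [ 0.487  -0.2361  0.015 ]
nar [ 0.5707 -0.22    0.015 ]
fw [0.5736 0.3395 0.015 ]
M [ 0.7006 -0.1253  0.073 ]
S [0.6937 0.0017 0.066 ]
mk1 [ 0.5283 -0.0263  0.0075]
mk2 [0.5078 0.0925 0.0075]
f1 [ 0.6104 -0.0365  0.005 ]
f2 [0.5842 0.0872 0.005 ]
```

```bash
python3 - <<'E'
from h import *
p=pk('w1'); W='wrist'
for uv in [(136,209),(180,218),(225,230),(268,243),(285,263),(350,266)]: print(uv,bp(W,uv,.035,p).round(3))
plan([.699,-.127,.15],185)
E
```

```text
(136, 209) [ 0.754 -0.263  0.035]
(180, 218) [ 0.745 -0.177  0.035]
(225, 230) [ 0.744 -0.098  0.035]
(268, 243) [ 0.747 -0.026  0.035]
(285, 263) [0.775 0.008 0.035]
(350, 266) [0.753 0.111 0.035]
t 2.58 tcp [0.6015 0.0196 0.3002] phi -165.1 open 0.0561 F [-0.4 -0.3  0.9]
 -> rot units [ 0.001 -0.002  0.219] shift units [-0.337 -0.618  0.601] mm [ -84.4 -154.6  150.2]
```

>>> step_arm(increments=[0,0,0,0,0,0.219,-0.0675,-0.1236,0.12,0,0,0,-0.0675,-0.1236,0.12,0,0,0,-0.0675,-0.1236,0.12,0,0,0,-0.0675,-0.1236,0.12,0,0,0,-0.0675,-0.1236,0.12,0,0,0,0,0,0,0,0,0], fingers=0.45)

```text
clock: 3.45
tcp_pos: [0.6978, -0.1253, 0.147]
eef_rot: [-0.044, 0.999, 0.001, -0.003]
ft_force: [-0.4, -0.0, 0.1]
opening: 0.068
```

```bash
python3 -c "
from h import *
plan([.699,-.127,.029],185); snap('w2')"
```

```text
t 3.45 tcp [ 0.6978 -0.1253  0.147 ] phi -174.9 open 0.068 F [-0.4 -0.   0.1]
 -> rot units [ 0.004 -0.007  0.002] shift units [-0.004 -0.007  0.472] mm [ -1.1  -1.8 118. ]
```

View pics/w2.png

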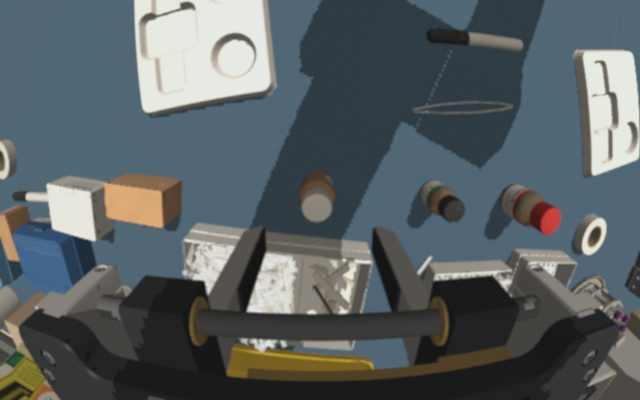

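```bash
python3 - <<'E'
from h import *
p=pk('w2'); W='wrist'
for n,uv,z in [('M',(317.5,206),.073),('S',(452,208),.066),('L',(544,219),.082)]: print(n,bp(W,uv,z,p).round(4))
print('tcp proj',proj(W,[.6978,-.1253,.147],p))
E
```

```text
M [ 0.6987 -0.1262  0.073 ]
S [ 0.6926 -0.0017  0.066 ]
L [0.6914 0.1038 0.082 ]
tcp proj [319.08470628 243.04788116]
```

>>> step_arm(increments=[-0.003,-0.004,0.09,0.004,-0.007,0,0,0,0.1,0,0,0,0,0,0.1,0,0,0,0,0,0.09,0,0,0,0,0,0.06,0,0,0,0,0,0.032,0,0,0,0,0,0,0,0,0])

```text
clock: 4.38
tcp_pos: [0.7007, -0.1269, 0.0328]
eef_rot: [-0.045, 0.999, -0.001, 0.003]
ft_force: [0.2, -0.1, 0.8]
opening: 0.0677
```

>>> step_arm(increments=[0,0,0,0,0,0,0,0,0,0,0,0,0,0,0,0,0,0,0,0,0,0,0,0,0,0,0,0,0,0,0,0,0,0,0,0], fingers=-0.6)

```text
clock: 5.12
tcp_pos: [0.7009, -0.127, 0.0332]
eef_rot: [-0.045, 0.999, -0.001, 0.003]
ft_force: [-0.1, 0.3, 1.3]
opening: 0.0336
```

```bash
python3 -c "
from h import *
plan([.699,-.127,.15],185)"
```

```text
t 5.12 tcp [ 0.7009 -0.127   0.0332] phi -174.9 open 0.0336 F [-0.1  0.3  1.3]
 -> rot units [-0.004  0.007  0.003] shift units [ 0.007  0.001 -0.467] mm [   1.8    0.2 -116.8]
```

>>> step_arm(increments=[0,0,-0.06,0,0,0,0,0,-0.12,0,0,0,0,0,-0.16,0,0,0,0,0,-0.16,0,0,0,0,0,-0.12,0,0,0,0,0,0,0,0,0])

```text
clock: 5.88
tcp_pos: [0.7016, -0.1272, 0.1923]
eef_rot: [-0.045, 0.999, -0.003, 0.006]
ft_force: [-0.1, -0.2, -0.4]
opening: 0.0335
```

```bash
python3 -c "
from h import *
plan([.5735,.338,.12],199);p,_,_,o=pose(); snap('w3'); crop('w3',240,140,160,130,5)
print(proj('wrist',p+[0,0,.04],pk('w3')))"
```

```text
t 5.88 tcp [ 0.7016 -0.1272  0.1923] phi -174.9 open 0.0335 F [-0.1 -0.2 -0.4]
 -> rot units [-0.01   0.014 -0.308] shift units [-0.121  1.926  0.289] mm [-30.3 481.5  72.3]
[318.77760952 278.41973068]
```

View pics/w3_c.png

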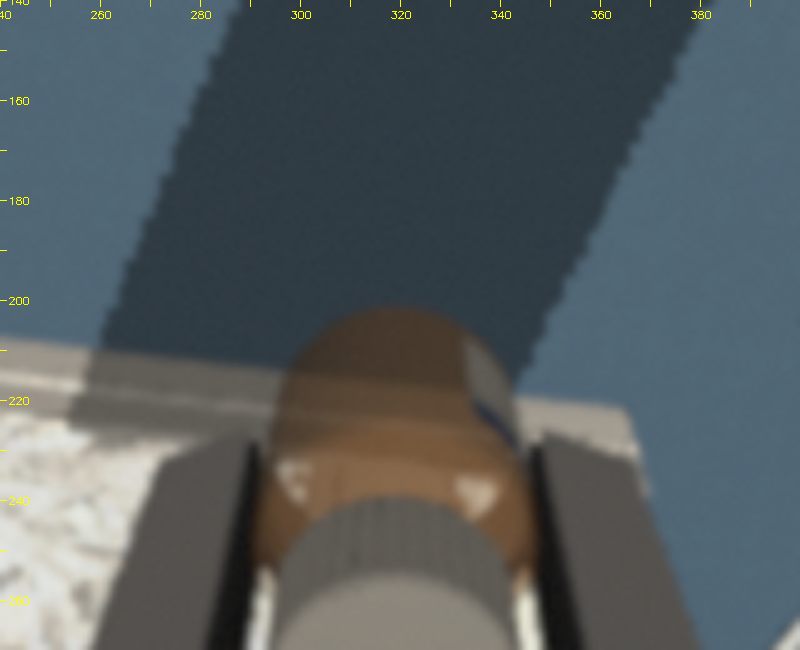

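```bash
python3 -c "
from h import *
p=pk('w3'); t=np.array([.7016,-.1272,.1923])
q=bp('wrist',(318.5,254.5),t[2]+.04,p); print((q-t)*1e3)
q=bp('wrist',(318.5,200.5),t[2]-.033,p); print('base front',(q-t)*1e3)"
```

```text
[-13.67883546  -1.34567013  40.        ]
base front [-16.37994519  -2.00382731 -33.        ]
```

>>> step_arm(increments=[0,0,0,-0.005,0.007,-0.154,0,0,0,-0.005,0.007,-0.154,-0.012,0.1,0,0,0,0,-0.012,0.19,0,0,0,0,-0.012,0.2,0,0,0,0,-0.012,0.2,0,0,0,0,-0.012,0.2,0,0,0,0,-0.012,0.2,0,0,0,0,-0.012,0.2,0,0,0,0,-0.012,0.2,0,0,0,0,-0.012,0.2,0,0,0,0,-0.012,0.2,0.04,0,0,0,0,0.13,0.05,0,0,0,0,0.1,0.05,0,0,0,0,0,0.05,0,0,0,0,0,0,0,0,0])

```text
clock: 7.92
tcp_pos: [0.5538, 0.3837, 0.1406]
eef_rot: [-0.165, 0.986, 0.001, -0.005]
ft_force: [0.0, -0.4, 0.0]
opening: 0.0334
```

```bash
python3 -c "
from h import *
plan([.5735,.338,.036],199); snap('w4'); crop('w4',200,100,200,150,4)"
```

```text
t 7.92 tcp [0.5538 0.3837 0.1406] phi -161.0 open 0.0334 F [ 0.  -0.4  0. ]
 -> rot units [ 0.005 -0.012 -0.001] shift units [-0.015 -0.199  0.418] mm [ -3.7 -49.6 104.6]
```

View pics/w4.png

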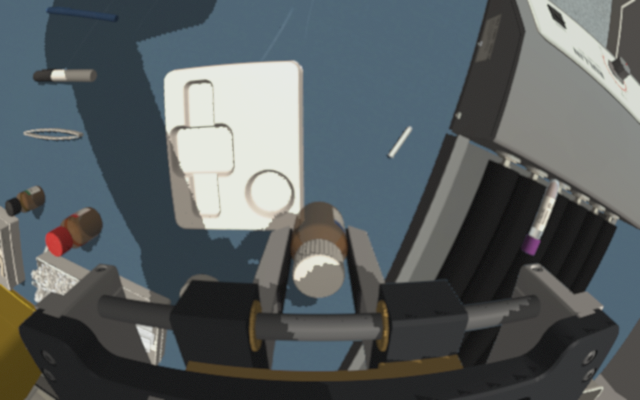

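View pics/w4_c.png

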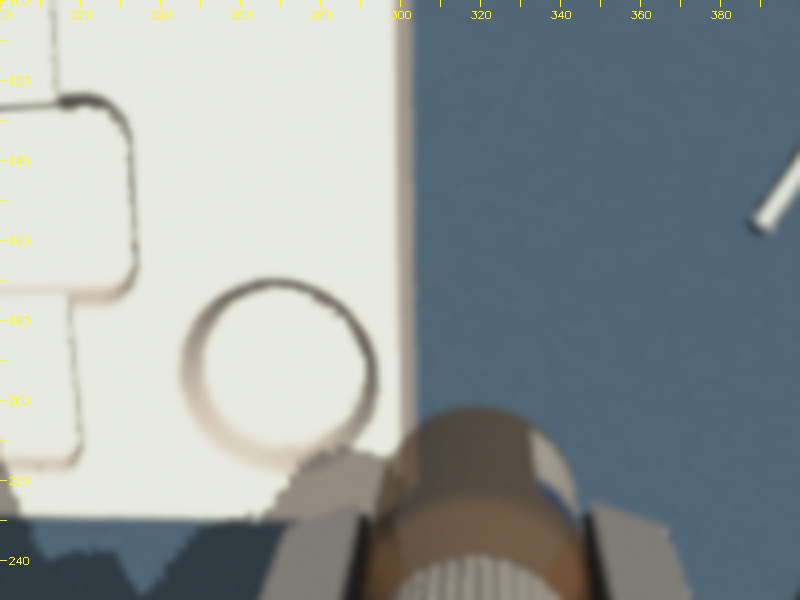

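```bash
python3 -c "
from h import *
p=pk('w4')
for uv in [(269.8,193.5),(269.8,169.5),(269.8,217.5),(245,193.5),(294.5,193.5)]: print(bp('wrist',uv,.015,p).round(4))
q=bp('wrist',(319.5,201.5),.1406-.033,p); print('base front tool-frame',(pose()[1].T@(q-[.5538,.3837,.1406]))*1e3)
plan([.5738,.3405,.034],199)"
```

```text
[0.574  0.3387 0.015 ]
[0.5503 0.3315 0.015 ]
[0.5988 0.346  0.015 ]
[0.5824 0.3142 0.015 ]
[0.5658 0.3624 0.015 ]
base front tool-frame [16.25727778  0.15479422 33.11986393]
t 7.97 tcp [0.5548 0.3836 0.1418] phi -161.1 open 0.0338 F [-0.  -0.6 -1.4]
 -> rot units [ 0.006 -0.009 -0.001] shift units [-0.016 -0.188  0.431] mm [ -3.9 -47.  107.8]
```

>>> step_arm(increments=[-0.008,-0.0975,0,0.005,-0.01,0,-0.008,-0.0975,0.03,0,0,0,0,0,0.1,0,0,0,0,0,0.1,0,0,0,0,0,0.06,0,0,0,0,0,0,0,0,0])

```text
clock: 8.72
tcp_pos: [0.5748, 0.3384, 0.0688]
eef_rot: [-0.164, 0.986, 0.0, -0.0]
ft_force: [0.0, 0.0, -0.0]
opening: 0.0334
```

```bash
python3 -c "
from h import *
plan([.574,.3388,.036],199)"
```

```text
t 8.72 tcp [0.5748 0.3384 0.0688] phi -161.1 open 0.0334 F [ 0.  0. -0.]
 -> rot units [ 0.001 -0.    -0.002] shift units [0.003 0.003 0.131] mm [ 0.6  0.6 32.8]
```

>>> step_arm(increments=[0.002,0.002,0.05,0,0,0,0,0,0.05,0,0,0,0,0,0.025,0,0,0,0,0,0.008,0,0,0,0,0,0,0,0,0])

```text
clock: 9.35
tcp_pos: [0.5748, 0.3403, 0.0371]
eef_rot: [-0.165, 0.986, 0.001, 0.001]
ft_force: [0.1, 0.2, -0.2]
opening: 0.0337
```

```bash
python3 -c "
from h import *
plan([.574,.3388,.036],199)"
```

```text
t 9.35 tcp [0.5748 0.3403 0.0371] phi -161.0 open 0.0337 F [ 0.1  0.2 -0.2]
 -> rot units [0.001 0.004 0.   ] shift units [ 0.005 -0.005  0.004] mm [ 1.2 -1.1  1.1]
```

>>> step_arm(increments=[0,0,0.006,0,0,0,0,0,0,0,0,0,0,0,0,0,0,0])

```text
clock: 9.72
tcp_pos: [0.5751, 0.3404, 0.0362]
eef_rot: [-0.165, 0.986, 0.001, 0.002]
ft_force: [-0.8, -0.5, 4.1]
opening: 0.0335
```

>>> step_arm(increments=[0,0,0,0,0,0,0,0,0,0,0,0,0,0,0,0,0,0,0,0,0,0,0,0,0,0,-0.04,0,0,0,0,0,-0.1,0,0,0,0,0,-0.15,0,0,0,0,0,-0.15,0,0,0,0,0,-0.15,0,0,0,0,0,0,0,0,0], fingers=0.3)

```text
clock: 10.98
tcp_pos: [0.5765, 0.3408, 0.188]
eef_rot: [-0.165, 0.986, 0.001, 0.005]
ft_force: [0.7, 0.5, -0.8]
opening: 0.061
```

```bash
python3 -c "
from h import *
plan([.690,.107,.185],187); snap('w5')"
```

```text
t 10.97 tcp [0.5765 0.3408 0.188 ] phi -161.0 open 0.061 F [ 0.7  0.5 -0.8]
 -> rot units [0.003 0.014 0.267] shift units [-0.336 -0.984  0.012] mm [ -84.1 -245.9    3. ]
```

View pics/w5.png

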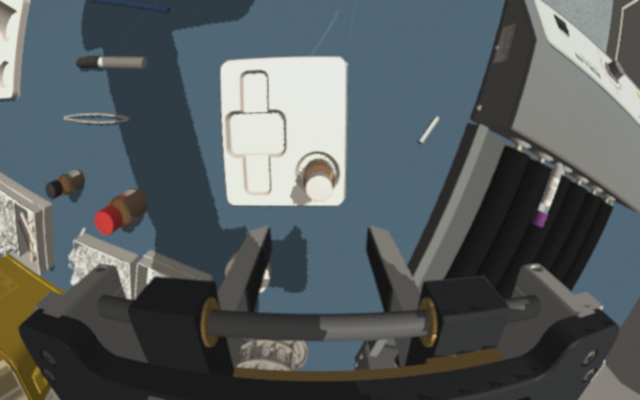

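The middle bottle stands in the fixing well (cap at 319,183). Next is the largest bottle, with its cap at about (108,219).

```bash
python3 -c "
from h import *
p=pk('w5'); print(bp('wrist',(108,219),.082,p), bp('wrist',(319,183),.076,p))"
```

```text
[0.68571268 0.12187628 0.082     ] [0.56929304 0.33845078 0.076     ]
```

>>> step_arm(increments=[-0.03,-0.08,0,0.003,0.014,0.134,-0.03,-0.1,0,0,0,0.134,-0.05,-0.14,0,0,0,0,-0.05,-0.16,0,0,0,0,-0.05,-0.16,0,0,0,0,-0.05,-0.16,0,0,0,0,-0.05,-0.14,0,0,0,0,-0.026,-0.06,0,0,0,0,0,0,0,0,0,0])

```text
clock: 12.15
tcp_pos: [0.6937, 0.1053, 0.1815]
eef_rot: [-0.06, 0.998, -0.001, -0.005]
ft_force: [-0.2, 0.5, -0.4]
opening: 0.0606
```

```bash
python3 -c "
from h import *
plan([.690,.107,.033],187); snap('w6'); crop('w6',240,120,160,120,5)"
```

```text
t 12.15 tcp [0.6937 0.1053 0.1815] phi -173.1 open 0.0606 F [-0.2  0.5 -0.4]
 -> rot units [-0.003 -0.013 -0.003] shift units [0.014 0.009 0.594] mm [  3.4   2.2 148.5]
```

View pics/w6_c.png

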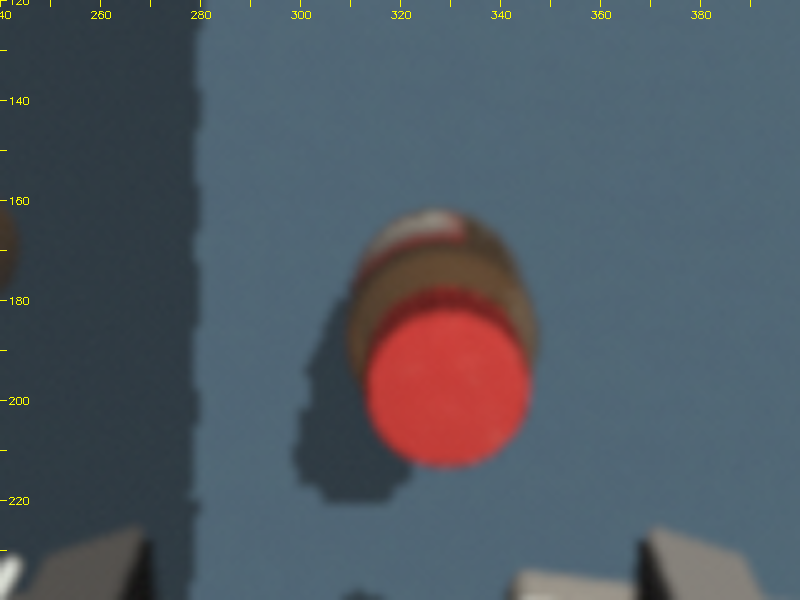

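```bash
python3 -c "
from h import *
p=pk('w6'); q=bp('wrist',(329.7,197.5),.082,p); print(q); plan([q[0],q[1],.036],187)"
```

```text
[0.6932197  0.11502835 0.082     ]
t 12.2 tcp [0.6934 0.1062 0.1818] phi -173.1 open 0.0612 F [0.4 0.3 0.5]
 -> rot units [-0.003 -0.013 -0.001] shift units [-0.003  0.035  0.583] mm [ -0.9   8.8 145.8]
```

>>> step_arm(increments=[0.002,0.031,0.06,-0.003,-0.013,0,0,0,0.13,0,0,0,0,0,0.15,0,0,0,0,0,0.12,0,0,0,0,0,0.08,0,0,0,0,0,0.04,0,0,0,0,0,0,0,0,0], fingers=0.5)

```text
clock: 13.08
tcp_pos: [0.6926, 0.1135, 0.0376]
eef_rot: [-0.061, 0.998, -0.0, 0.001]
ft_force: [0.8, -0.0, 0.7]
opening: 0.0708
```

>>> step_arm(increments=[0,0,0,0,0,0,0,0,0,0,0,0,0,0,0,0,0,0,0,0,0,0,0,0,0,0,0,0,0,0,0,0,0,0,0,0], fingers=-0.5)

```text
clock: 13.82
tcp_pos: [0.6931, 0.1132, 0.0385]
eef_rot: [-0.06, 0.998, -0.0, 0.001]
ft_force: [-0.3, -0.2, 2.9]
opening: 0.0399
```

```bash
python3 -c "
from h import *
plan([.487,-.237,.19],191)"
```

```text
t 13.82 tcp [0.6931 0.1132 0.0385] phi -173.1 open 0.0399 F [-0.3 -0.2  2.9]
 -> rot units [-0.001  0.003 -0.09 ] shift units [ 1.077 -1.218 -0.606] mm [ 269.2 -304.5 -151.5]
```

>>> step_arm(increments=[0,0,-0.06,0,0,0,0,0,-0.12,0,0,0,0,0,-0.15,0,0,0,0,0,-0.15,0,0,0,0,0,-0.1,0,0,-0.045,0.05,-0.06,0,0,0,-0.045,0.1,-0.13,0,0,0,0,0.1,-0.16,0,0,0,0,0.1,-0.16,0,0,0,0,0.1,-0.16,0,0,0,0,0.1,-0.16,0,0,0,0,0.1,-0.16,0,0,0,0,0.1,-0.13,0,0,0,0,0.05,-0.1,0,0,0,0,0,0,0,0,0,0])

```text
clock: 15.7
tcp_pos: [0.5531, -0.2255, 0.1831]
eef_rot: [-0.094, 0.996, -0.0, 0.001]
ft_force: [0.1, 0.4, -1.2]
opening: 0.0393
```

```bash
python3 -c "
from h import *
p=pose()
print(p[0]);plan([.487,-.237,.12],191); snap('w7'); crop('w7',230,100,200,150,4)"
```

```text
[ 0.55307157 -0.22552243  0.18306876]
t 15.7 tcp [ 0.5531 -0.2255  0.1831] phi -169.2 open 0.0393 F [ 0.1  0.4 -1.2]
 -> rot units [-0.001  0.003 -0.004] shift units [0.268 0.005 0.252] mm [67.   1.3 63.1]
```

View pics/w7.png

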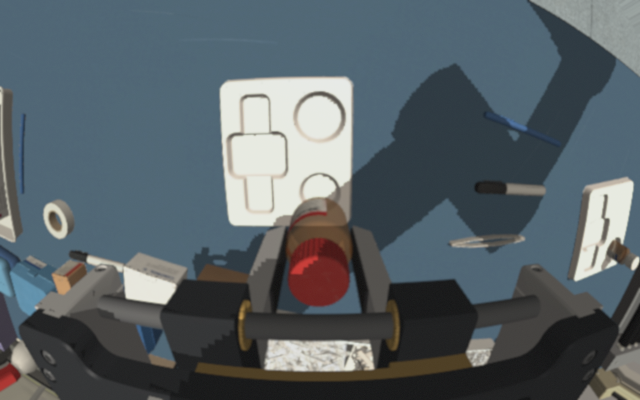

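View pics/w7_c.png

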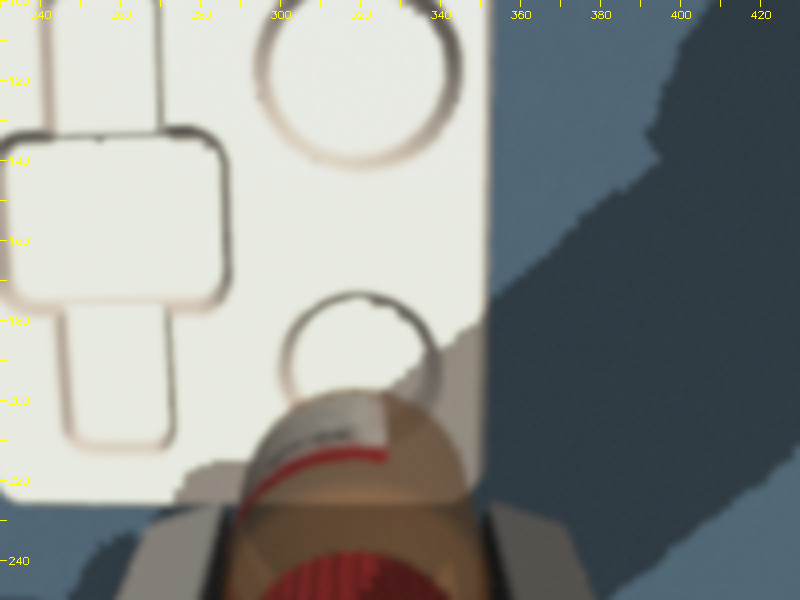

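```bash
python3 -c "
from h import *
p=pk('w7'); T=np.array([.5531,-.2255,.1831])
q=bp('wrist',(319.5,117.3),.015,p); print(q)
for uv in [(319.5,142.5),(293.3,117.3),(345.8,117.3)]: print(bp('wrist',uv,.015,p))
b=bp('wrist',(320,197),.145,p); print('front',pose()[1].T@(b-T)*1e3)
plan([q[0],q[1],.12],191)"
```

```text
[ 0.48631408 -0.23778458  0.015     ]
[ 0.5136991  -0.23248652  0.015     ]
[ 0.49154564 -0.26586464  0.015     ]
[ 0.48066744 -0.20965899  0.015     ]
front [17.93213286  0.6071908  38.06232358]
t 15.75 tcp [ 0.5534 -0.2244  0.1829] phi -169.1 open 0.0396 F [0.5 0.5 0.2]
 -> rot units [-0.     0.003 -0.002] shift units [ 0.274 -0.001  0.252] mm [68.4 -0.4 62.9]
```

>>> step_arm(increments=[0.06,0,0,0,0,0,0.12,0,0,0,0,0,0.099,0,0.05,0,0,0,0,0,0.12,0,0,0,0,0,0.12,0,0,0,0,0,0.1,0,0,0,0,0,0.06,0,0,0,0,0,0,0,0,0])

```text
clock: 16.75
tcp_pos: [0.4848, -0.2364, 0.0692]
eef_rot: [-0.096, 0.995, 0.001, 0.0]
ft_force: [1.0, -0.4, -1.0]
opening: 0.0395
```

```bash
python3 -c "
from h import *
plan([.4845,-.238,.040],191)"
```

```text
t 16.75 tcp [ 0.4848 -0.2364  0.0692] phi -169.0 open 0.0395 F [ 1.  -0.4 -1. ]
 -> rot units [0.001 0.001 0.001] shift units [ 0.002 -0.006  0.117] mm [ 0.6 -1.5 29.2]
```

>>> step_arm(increments=[0.001,-0.005,0.05,0,0,0,0,0,0.04,0,0,0,0,0,0.02,0,0,0,0,0,0.008,0,0,0,0,0,0,0,0,0,0,0,0,0,0,0])

```text
clock: 17.5
tcp_pos: [0.4856, -0.2387, 0.0414]
eef_rot: [-0.096, 0.995, 0.0, 0.001]
ft_force: [-3.4, 2.9, 6.9]
opening: 0.0395
```

>>> step_arm(increments=[0,0,0,0,0,0,0,0,0,0,0,0,0,0,0,0,0,0,0,0,0,0,0,0,0,0,-0.04,0,0,0,0,0,-0.1,0,0,0,0,0,-0.15,0,0,0,0,0,-0.15,0,0,0,0,0,-0.15,0,0,0,0,0,0,0,0,0], fingers=0.3)

```text
clock: 18.75
tcp_pos: [0.487, -0.24, 0.1922]
eef_rot: [-0.096, 0.995, -0.003, 0.004]
ft_force: [-0.1, 0.4, -0.5]
opening: 0.061
```

```bash
python3 -c "
from h import *
plan([.692,-.001,.18],187); snap('w8'); crop('w8',230,100,180,150,4)"
```

```text
t 18.75 tcp [ 0.487  -0.24    0.1922] phi -169.0 open 0.061 F [-0.1  0.4 -0.5]
 -> rot units [-0.008  0.009  0.089] shift units [-0.93   0.849  0.049] mm [-232.6  212.2   12.2]
```

View pics/w8_c.png

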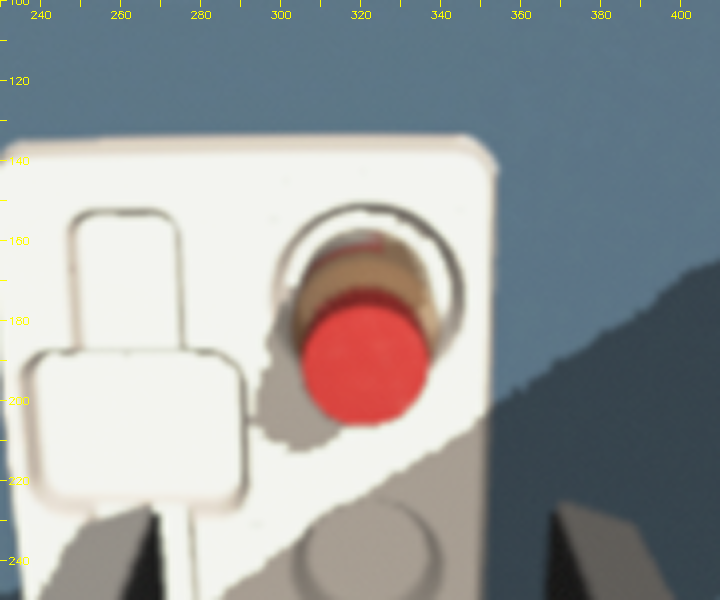

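The largest bottle is in the wide well. Now I go to the smallest bottle.

>>> step_arm(increments=[-0.05,0.05,0,-0.008,0.009,0.089,-0.14,0.13,0,0,0,0,-0.16,0.145,0,0,0,0,-0.16,0.145,0,0,0,0,-0.16,0.145,0,0,0,0,-0.14,0.13,0,0,0,0,-0.09,0.08,0.05,0,0,0,-0.04,0.025,0,0,0,0,0,0,0,0,0,0])

```text
clock: 19.92
tcp_pos: [0.6911, 0.0016, 0.1743]
eef_rot: [-0.061, 0.998, 0.003, -0.004]
ft_force: [0.2, 0.0, 0.3]
opening: 0.061
```

```bash
python3 -c "
from h import *
plan([.692,-.001,.030],187); snap('w9'); crop('w9',240,120,160,120,5)"
```

```text
t 19.93 tcp [0.6911 0.0016 0.1743] phi -173.0 open 0.061 F [0.2 0.  0.3]
 -> rot units [ 0.008 -0.009 -0.   ] shift units [-0.002 -0.011  0.577] mm [ -0.6  -2.7 144.3]
```

View pics/w9_c.png

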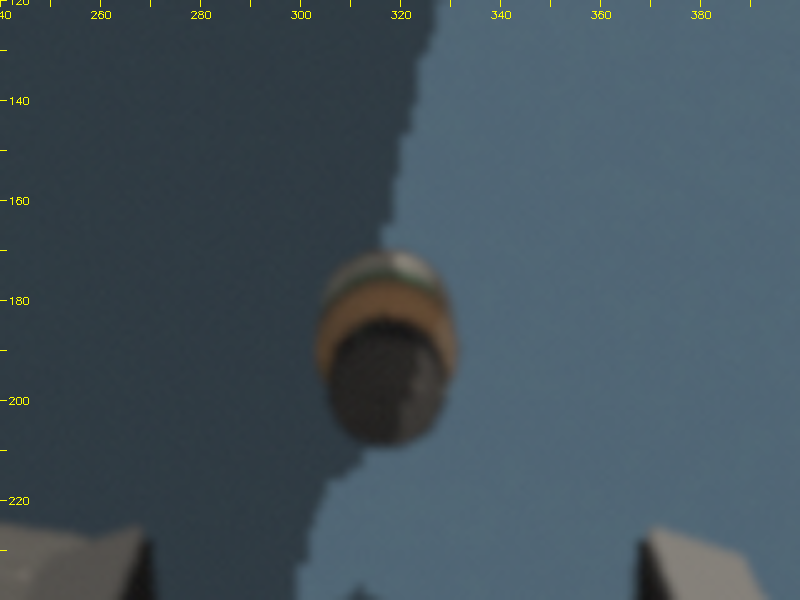

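```bash
python3 -c "
from h import *
p=pk('w9'); q=bp('wrist',(317.3,197.7),.066,p); print(q); plan([q[0],q[1],.026],187)"
```

```text
[0.6951123  0.00125296 0.066     ]
t 19.98 tcp [0.6911 0.001  0.175 ] phi -173.0 open 0.0611 F [ 0.2 -0.5 -0.7]
 -> rot units [ 0.007 -0.008 -0.001] shift units [-0.016 -0.001  0.596] mm [ -4.1  -0.2 149. ]
```

>>> step_arm(increments=[-0.01,-0.002,0.06,0.007,-0.008,0,0,0,0.14,0,0,0,0,0,0.15,0,0,0,0,0,0.13,0,0,0,0,0,0.08,0,0,0,0,0,0.036,0,0,0,0,0,0,0,0,0])

```text
clock: 20.85
tcp_pos: [0.6942, 0.0014, 0.0266]
eef_rot: [-0.061, 0.998, 0.0, 0.001]
ft_force: [-0.1, -0.2, 0.0]
opening: 0.0608
```

>>> step_arm(increments=[0,0,0,0,0,0,0,0,0,0,0,0,0,0,0,0,0,0,0,0,0,0,0,0,0,0,0,0,0,0,0,0,0,0,0,0], fingers=-0.7)

```text
clock: 21.6
tcp_pos: [0.6944, 0.0016, 0.027]
eef_rot: [-0.061, 0.998, 0.0, 0.001]
ft_force: [-0.7, -0.4, 3.5]
opening: 0.0294
```

```bash
python3 -c "
from h import *
plan([.571,-.221,.19],191)"
```

```text
t 21.6 tcp [0.6944 0.0016 0.027 ] phi -173.0 open 0.0294 F [-0.7 -0.4  3.5]
 -> rot units [-0.     0.002 -0.089] shift units [ 0.655 -0.78  -0.652] mm [ 163.6 -195.  -163. ]
```

>>> step_arm(increments=[0,0,-0.06,0,0,0,0,0,-0.14,0,0,0,0,0,-0.17,0,0,0,0,0,-0.17,0,0,0,0,0,-0.11,0,0,-0.089,0.03,-0.06,0,0,0,0,0.08,-0.16,0,0,0,0,0.08,-0.16,0,0,0,0,0.08,-0.16,0,0,0,0,0.08,-0.15,0,0,0,0,0.045,-0.09,0,0,0,0,0,0,0,0,0,0])

```text
clock: 23.1
tcp_pos: [0.6324, -0.2106, 0.1868]
eef_rot: [-0.094, 0.996, 0.001, -0.001]
ft_force: [0.0, 0.4, -0.8]
opening: 0.0295
```

```bash
python3 -c "
from h import *
p=pose()
print(p[0]);plan([.571,-.221,.12],191); snap('w10'); crop('w10',230,80,200,150,4)"
```

```text
[ 0.63236358 -0.21057128  0.18678414]
t 23.1 tcp [ 0.6324 -0.2106  0.1868] phi -169.3 open 0.0295 F [ 0.   0.4 -0.8]
 -> rot units [ 0.002 -0.002 -0.006] shift units [0.249 0.006 0.267] mm [62.2  1.5 66.8]
```

View pics/w10_c.png

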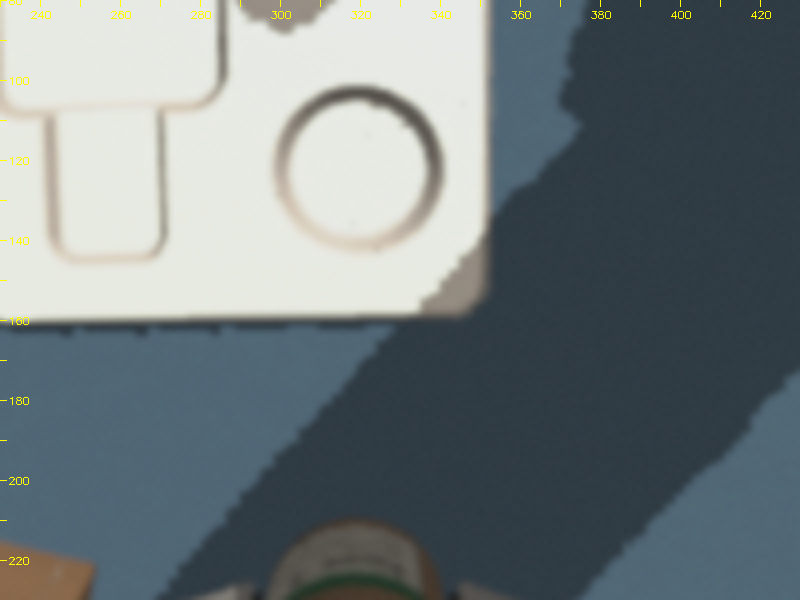

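```bash
python3 -c "
from h import *
p=pk('w10'); T=np.array([.6324,-.2106,.1868])
q=bp('wrist',(319.5,122),.015,p); print(q)
b=bp('wrist',(319,209.5),.1868-.0265,p); print('front',pose()[1].T@(b-T)*1e3)
plan([q[0],q[1],.065],191)"
```

```text
[ 0.57022241 -0.22134527  0.015     ]
front [12.58939713 -0.04247287 26.51309683]
t 23.15 tcp [ 0.6329 -0.2093  0.1871] phi -169.2 open 0.0294 F [-0.4 -0.8 -0.5]
 -> rot units [ 0.003 -0.001 -0.004] shift units [0.255 0.    0.488] mm [6.390e+01 1.000e-01 1.221e+02]
```

>>> step_arm(increments=[0.06,0,0,0,0,0,0.12,0,0,0,0,0,0.08,0,0.05,0,0,0,0,0,0.12,0,0,0,0,0,0.12,0,0,0,0,0,0.12,0,0,0,0,0,0.07,0,0,0,0,0,0,0,0,0])

```text
clock: 24.15
tcp_pos: [0.5695, -0.22, 0.0675]
eef_rot: [-0.096, 0.995, 0.001, -0.001]
ft_force: [0.0, 0.1, -0.3]
opening: 0.029
```

```bash
python3 -c "
from h import *
plan([.569,-.2214,.0285],191)"
```

```text
t 24.15 tcp [ 0.5695 -0.22    0.0675] phi -169.0 open 0.029 F [ 0.   0.1 -0.3]
 -> rot units [ 0.003 -0.001  0.   ] shift units [ 0.003 -0.005  0.156] mm [ 0.7 -1.3 39. ]
```

>>> step_arm(increments=[0.001,-0.005,0.06,0.003,0,0,0,0,0.05,0,0,0,0,0,0.03,0,0,0,0,0,0.014,0,0,0,0,0,0,0,0,0,0,0,0,0,0,0])

```text
clock: 24.9
tcp_pos: [0.5708, -0.2225, 0.0305]
eef_rot: [-0.096, 0.995, -0.001, 0.001]
ft_force: [-0.6, 0.1, -1.1]
opening: 0.0295
```

>>> step_arm(increments=[0,0,0.01,0,0,0,0,0,0,0,0,0])

```text
clock: 25.15
tcp_pos: [0.5712, -0.2227, 0.0299]
eef_rot: [-0.096, 0.995, -0.001, 0.001]
ft_force: [-4.3, 2.4, 10.5]
opening: 0.0295
```

>>> step_arm(increments=[0,0,0,0,0,0,0,0,0,0,0,0,0,0,0,0,0,0,0,0,0,0,0,0,0,0,-0.04,0,0,0,0,0,-0.1,0,0,0,0,0,-0.15,0,0,0,0,0,-0.15,0,0,0,0,0,-0.15,0,0,0,0,0,0,0,0,0], fingers=0.15)

```text
clock: 26.4
tcp_pos: [0.5725, -0.2233, 0.1799]
eef_rot: [-0.096, 0.995, -0.004, 0.004]
ft_force: [-0.1, 0.1, 0.1]
opening: 0.0539
```

```bash
python3 -c "
from h import *
plan([.518,.032,.15],100); snap('w11'); crop('w11',220,80,190,150,4)"
```

```text
t 26.4 tcp [ 0.5725 -0.2233  0.1799] phi -169.0 open 0.0539 F [-0.1  0.1  0.1]
 -> rot units [-1.000e-03  1.500e-02  2.022e+00] shift units [ 1.043 -0.037  0.119] mm [260.9  -9.3  29.9]
```

View pics/w11_c.png

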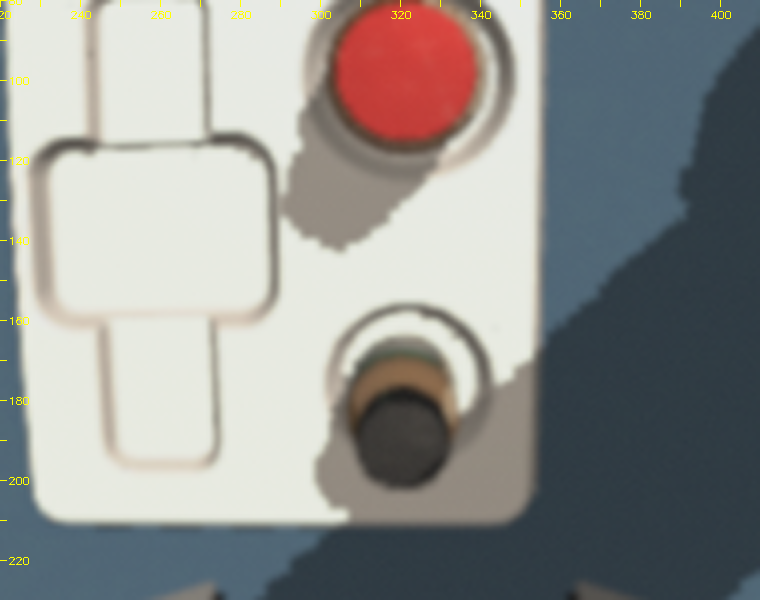

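>>> step_arm(increments=[0,0,0,0,0.008,0.2245,0,0,0,0,0.007,0.2245,0,0,0,0,0,0.2245,0,0,0,0,0,0.2245,0,0,0,0,0,0.2245,0,0,0,0,0,0.2245,0,0,0,0,0,0.2245,0,0,0,0,0,0.2245,0,0,0,0,0,0.2245,0.09,-0.004,0,0,0,0,0.15,-0.006,0,0,0,0,0.18,-0.006,0,0,0,0,0.19,-0.006,0,0,0,0,0.18,-0.006,0.03,0,0,0,0.15,-0.006,0.04,0,0,0,0.09,-0.003,0.04,0,0,0,0,0,0,0,0,0])

```text
clock: 28.58
tcp_pos: [0.5137, 0.0319, 0.146]
eef_rot: [0.64, 0.768, -0.005, -0.005]
ft_force: [0.3, -0.1, -0.1]
opening: 0.0539
```

```bash
python3 -c "
from h import *
plan([.517,.032,.010],100); snap('w12'); crop('w12',220,100,200,150,4)"
```

```text
t 28.57 tcp [0.5137 0.0319 0.146 ] phi 100.4 open 0.0539 F [ 0.3 -0.1 -0.1]
 -> rot units [-0.018 -0.001  0.008] shift units [-0.002  0.013  0.544] mm [ -0.4   3.2 136. ]
```

View pics/w12.png

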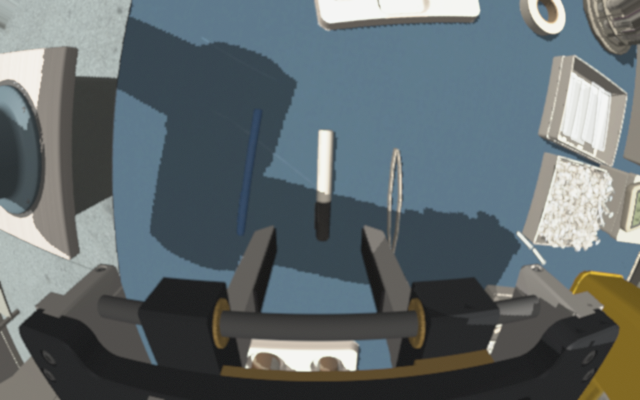

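View pics/w12_c.png

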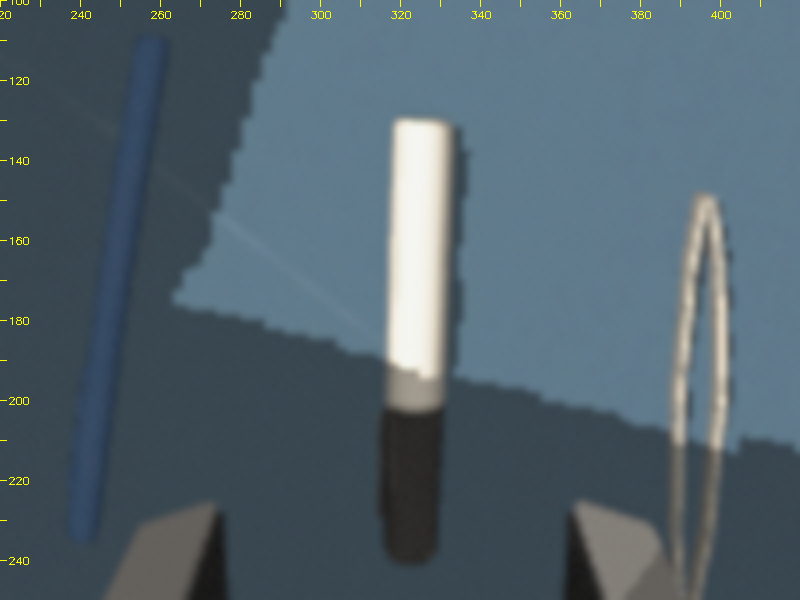

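```bash
python3 -c "
from h import *
p=pk('w12')
a=bp('wrist',(325.5,130),.010,p);b=bp('wrist',(322,240.5),.006,p);m=(a+b)/2;d=a-b
print(a,b,m,np.hypot(d[0],d[1]),np.degrees(np.arctan2(d[1],d[0])))
plan([m[0],m[1],.010],np.degrees(np.arctan2(d[1],d[0])))"
```

```text
[0.50913652 0.08927665 0.01      ] [ 0.52816456 -0.03063172  0.006     ] [0.51865054 0.02932247 0.008     ] 0.12140874095203133 99.01697650801059
t 28.62 tcp [0.5148 0.0307 0.1469] phi 100.3 open 0.0541 F [-0.2  0.8  0.4]
 -> rot units [-0.016  0.     0.028] shift units [-0.008  0.014  0.548] mm [ -2.    3.6 136.9]
```

>>> step_arm(increments=[-0.004,0.013,0.06,-0.016,0,0.015,0,0,0.12,0,0,0,0,0,0.14,0,0,0,0,0,0.12,0,0,0,0,0,0.07,0,0,0,0,0,0.03,0,0,0,0,0,0,0,0,0], fingers=-0.2)

```text
clock: 29.5
tcp_pos: [0.5198, 0.0291, 0.0131]
eef_rot: [0.647, 0.763, 0.001, 0.001]
ft_force: [-0.0, -0.4, 0.4]
opening: 0.0376
```

```bash
python3 -c "
from h import *
plan([.518,.031,.010],99.5)"
```

```text
t 29.5 tcp [0.5198 0.0291 0.0131] phi 99.4 open 0.0376 F [-0.  -0.4  0.4]
 -> rot units [ 0.003  0.001 -0.003] shift units [ 0.009 -0.006  0.012] mm [ 2.2 -1.5  3.1]
```

>>> step_arm(increments=[0.006,-0.004,0.01,0,0,0,0,0,0,0,0,0])

```text
clock: 29.75
tcp_pos: [0.5185, 0.0307, 0.0108]
eef_rot: [0.647, 0.763, 0.001, 0.001]
ft_force: [-0.0, -0.3, 0.3]
opening: 0.0378
```

>>> step_arm(increments=[0,0,0,0,0,0,0,0,0,0,0,0,0,0,0,0,0,0,0,0,0,0,0,0,0,0,0,0,0,0], fingers=-1)

```text
clock: 30.38
tcp_pos: [0.5183, 0.0306, 0.0103]
eef_rot: [0.647, 0.763, 0.001, 0.001]
ft_force: [0.5, -0.1, 1.3]
opening: 0.0111
```

>>> step_arm(increments=[0,0,-0.06,0,0,0,0,0,-0.12,0,0,0,0,0,-0.16,0,0,0,0,0,-0.16,0,0,0,0,0,-0.1,0,0,0,0,0,0,0,0,0])

```text
clock: 31.12
tcp_pos: [0.5195, 0.0305, 0.1632]
eef_rot: [0.647, 0.763, 0.002, 0.003]
ft_force: [-0.3, 0.2, 0.1]
opening: 0.0105
```

```bash
python3 -c "
from h import *
plan([.542,-.300,.16],191.4); snap('w13'); crop('w13',220,100,200,150,4)"
```

```text
t 31.12 tcp [0.5195 0.0305 0.1632] phi 99.4 open 0.0105 F [-0.3  0.2  0.1]
 -> rot units [ 0.005  0.01  -2.045] shift units [ 0.173 -1.313  0.013] mm [  43.3 -328.4    3.2]
```

View pics/w13_c.png

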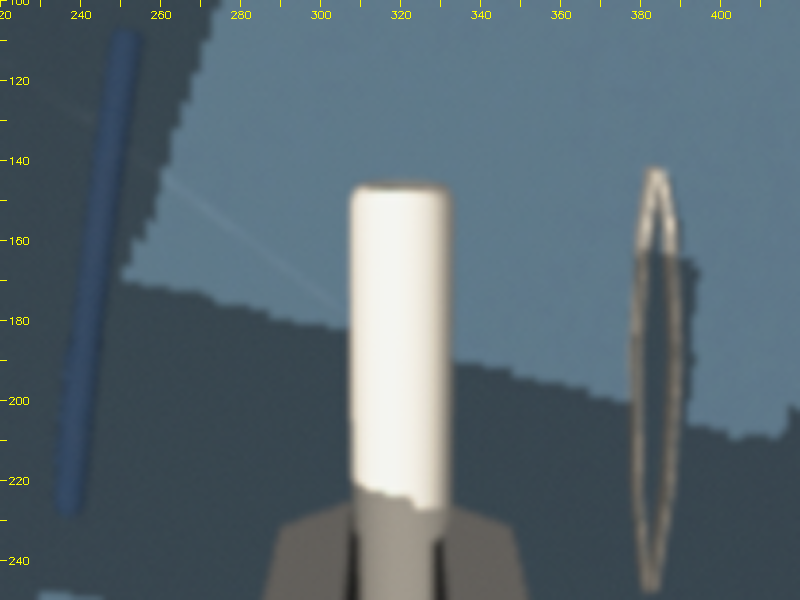

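```bash
python3 -c "
from h import *
p=pk('w13');T=np.array([.5195,.0305,.1632])
R=pose()[1]
for uv,z in [((320,147),.0045),((320,147),-.003)]: print('end',R.T@(bp('wrist',uv,T[2]+z,p)-T)*1e3)
p=pk('w11'); print(bp('wrist',(258.5,137.4),.015,p))
p=pk('w7'); print(bp('wrist',((228.5+288)/2,(132+177.5)/2),.015,p))"
```

```text
end [59.79776049  1.72514491 -4.57000233]
end [58.73062695  1.78585967  2.93169522]
[ 0.54042228 -0.29865328  0.015     ]
[ 0.53969225 -0.29758379  0.015     ]
```

>>> step_arm(increments=[0,0,-0.02,0,0.01,-0.227,0,0,-0.02,0.005,0,-0.227,0,0,0,0,0,-0.227,0,0,0,0,0,-0.227,0,0,0,0,0,-0.227,0,0,0,0,0,-0.227,0,0,0,0,0,-0.227,0,0,0,0,0,-0.227,0,0,0,0,0,-0.227,0.0,-0.08,0,0,0,0,0,-0.16,0,0,0,0,0,-0.2,0,0,0,0,0,-0.2,0,0,0,0,0,-0.2,0,0,0,0,0,-0.2,0,0,0,0,0,-0.16,0,0,0,0,0,-0.09,0,0,0,0,0,0,0,0,0,0])

```text
clock: 33.42
tcp_pos: [0.5807, -0.2867, 0.1673]
eef_rot: [-0.097, 0.995, 0.004, -0.002]
ft_force: [0.7, -0.1, -0.3]
opening: 0.011
```

```bash
python3 -c "
from h import *
plan([.541,-.300,.08],191.4); snap('w14'); crop('w14',220,60,200,150,4)"
```

```text
t 33.42 tcp [ 0.5807 -0.2867  0.1673] phi -168.9 open 0.011 F [ 0.7 -0.1 -0.3]
 -> rot units [ 0.009 -0.004 -0.006] shift units [ 0.166 -0.021  0.349] mm [41.5 -5.2 87.3]
```

View pics/w14.png

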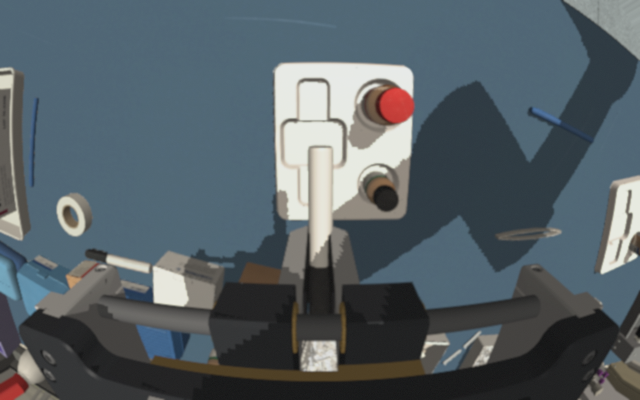

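```bash
python3 -c "
from h import *
p=pk('w14')
for uv in [(314,144.5),(313,79.5),(313,122),(282,144),(346,144)]: print(bp('wrist',uv,.015,p).round(4))
plan([.540,-.2985,.03],191.4)"
```

```text
[ 0.5416 -0.2985  0.015 ]
[ 0.4747 -0.3128  0.015 ]
[ 0.5185 -0.3041  0.015 ]
[ 0.5474 -0.3319  0.015 ]
[ 0.5344 -0.2655  0.015 ]
t 33.48 tcp [ 0.5807 -0.2855  0.1674] phi -168.8 open 0.0106 F [-0.   1.1 -0.6]
 -> rot units [ 0.01  -0.004 -0.004] shift units [ 0.17  -0.019  0.55 ] mm [ 42.5  -4.7 137.4]
```

>>> step_arm(increments=[0.05,-0.01,0,0.01,-0.004,-0.004,0.08,-0.012,0,0,0,0,0.036,0,0.06,0,0,0,0,0,0.13,0,0,0,0,0,0.15,0,0,0,0,0,0.12,0,0,0,0,0,0,0,0,0])

```text
clock: 34.35
tcp_pos: [0.5391, -0.2975, 0.0497]
eef_rot: [-0.1, 0.995, 0.002, -0.002]
ft_force: [-0.2, 0.2, -0.5]
opening: 0.0109
```

```bash
python3 -c "
from h import *
plan([.541,-.300,.018],191.4)"
```

```text
t 34.35 tcp [ 0.5391 -0.2975  0.0497] phi -168.5 open 0.0109 F [-0.2  0.2 -0.5]
 -> rot units [ 0.005 -0.004  0.002] shift units [-0.006 -0.011  0.127] mm [-1.4 -2.8 31.7]
```

>>> step_arm(increments=[-0.004,-0.01,0.02,0.005,-0.004,0,0,0,0.05,0,0,0,0,0,0.035,0,0,0,0,0,0.016,0,0,0,0,0,0,0,0,0])

```text
clock: 34.98
tcp_pos: [0.5432, -0.3016, 0.0226]
eef_rot: [-0.1, 0.995, -0.002, 0.002]
ft_force: [0.4, -0.1, -0.5]
opening: 0.0109
```

>>> step_arm(increments=[0.004,0.003,0.016,0,0,0,0,0,0.004,0,0,0,0,0,0,0,0,0])

```text
clock: 35.35
tcp_pos: [0.5422, -0.3012, 0.0179]
eef_rot: [-0.1, 0.995, -0.002, 0.002]
ft_force: [0.4, 0.6, 0.5]
opening: 0.0108
```

>>> step_arm(increments=[0,0,0.002,0,0,0,0,0,0,0,0,0,0,0,0,0,0,0,0,0,0,0,0,0], fingers=-0.4)

```text
clock: 35.85
tcp_pos: [0.5423, -0.3012, 0.0174]
eef_rot: [-0.1, 0.995, -0.003, 0.002]
ft_force: [-0.3, 0.1, 0.2]
opening: 0.0281
```

>>> step_arm(increments=[0,0,-0.06,0,0,0,0,0,-0.12,0,0,0,0,0,-0.16,0,0,0,0,0,-0.16,0,0,0,0,0,-0.1,0,0,0,0,0,0,0,0,0])

```text
clock: 36.6
tcp_pos: [0.5429, -0.3017, 0.1711]
eef_rot: [-0.1, 0.995, -0.005, 0.005]
ft_force: [-0.3, -0.1, -0.7]
opening: 0.0282
```

```bash
python3 -c "
from h import *
plan([.596,.024,.16],101.5); snap('w15'); crop('w15',220,90,200,150,4)"
```

```text
t 36.6 tcp [ 0.5429 -0.3017  0.1711] phi -168.5 open 0.0282 F [-0.3 -0.1 -0.7]
 -> rot units [-0.002  0.019  2.   ] shift units [1.234 0.468 0.044] mm [308.6 116.9  11.1]
```

View pics/w15.png

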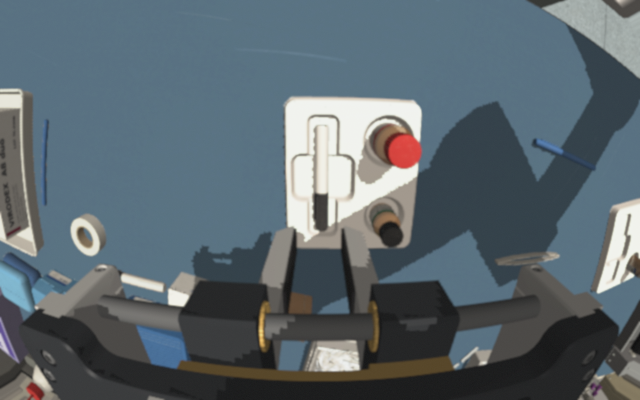

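The marker lies in the trough. Now the forceps.

>>> step_arm(increments=[0,0,0,0,0.01,0.222,0,0,0,0,0.009,0.222,0,0,0,0,0,0.222,0,0,0,0,0,0.222,0,0,0,0,0,0.222,0,0,0,0,0,0.222,0,0,0,0,0,0.222,0,0,0,0,0,0.222,0,0,0,0,0,0.222,0.08,0.03,0,0,0,0,0.14,0.055,0,0,0,0,0.18,0.07,0,0,0,0,0.2,0.075,0,0,0,0,0.2,0.075,0,0,0,0,0.18,0.07,0.02,0,0,0,0.15,0.055,0.03,0,0,0,0.1,0.035,0,0,0,0,0,0,0,0,0,0])

```text
clock: 38.9
tcp_pos: [0.5924, 0.0267, 0.1516]
eef_rot: [0.63, 0.777, -0.005, -0.003]
ft_force: [-0.1, -0.4, 0.2]
opening: 0.0281
```

```bash
python3 -c "
from h import *
plan([.596,.024,.010],101.5); snap('w16'); crop('w16',240,100,160,150,5)"
```

```text
t 38.9 tcp [0.5924 0.0267 0.1516] phi 101.9 open 0.0281 F [-0.1 -0.4  0.2]
 -> rot units [-0.016  0.003  0.01 ] shift units [-0.013  0.012  0.567] mm [ -3.3   3.  141.6]
```

View pics/w16_c.png

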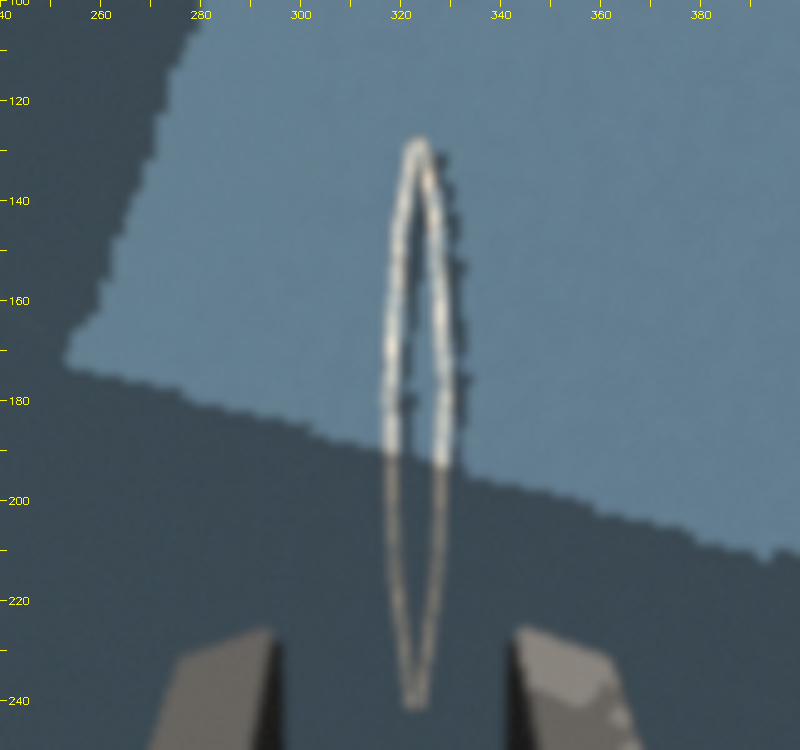

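```bash
python3 -c "
from h import *
p=pk('w16')
a=bp('wrist',(323.5,127.8),.007,p);b=bp('wrist',(322.7,241.3),.007,p);m=(a+b)/2;d=a-b
print(a,b,m,np.hypot(d[0],d[1]),np.degrees(np.arctan2(d[1],d[0])))
plan([m[0],m[1],.0105],np.degrees(np.arctan2(d[1],d[0])))"
```

```text
[0.58423731 0.0846029  0.007     ] [ 0.61024236 -0.03888893  0.007     ] [0.59723984 0.02285699 0.007     ] 0.12620021458397324 101.89166610281256
t 38.95 tcp [0.5926 0.0253 0.1519] phi 101.8 open 0.0282 F [ 0.1 -0.2  0.1]
 -> rot units [-0.016  0.003 -0.001] shift units [-0.014  0.016  0.566] mm [ -3.4   4.  141.4]
```

>>> step_arm(increments=[-0.008,0.01,0.07,-0.016,0.003,0,0,0,0.13,0,0,0,0,0,0.14,0,0,0,0,0,0.12,0,0,0,0,0,0.07,0,0,0,0,0,0.027,0,0,0,0,0,0,0,0,0])

```text
clock: 39.83
tcp_pos: [0.5967, 0.0221, 0.0139]
eef_rot: [0.632, 0.775, 0.001, 0.001]
ft_force: [-0.1, 0.0, -0.1]
opening: 0.0282
```

```bash
python3 -c "
from h import *
plan([.5965,.023,.0095],101.8)"
```

```text
t 39.83 tcp [0.5967 0.0221 0.0139] phi 101.6 open 0.0282 F [-0.1  0.  -0.1]
 -> rot units [ 0.003  0.001 -0.005] shift units [ 0.004 -0.     0.018] mm [ 0.9 -0.1  4.4]
```

>>> step_arm(increments=[0.003,0,0.016,0,0,0,0,0,0,0,0,0])

```text
clock: 40.08
tcp_pos: [0.5966, 0.0232, 0.01]
eef_rot: [0.632, 0.775, 0.001, 0.001]
ft_force: [0.1, -0.1, 0.2]
opening: 0.028
```

>>> step_arm(increments=[0,0,0,0,0,0,0,0,0,0,0,0,0,0,0,0,0,0,0,0,0,0,0,0,0,0,0,0,0,0], fingers=-1)

```text
clock: 40.7
tcp_pos: [0.5964, 0.0231, 0.0097]
eef_rot: [0.632, 0.775, 0.001, 0.001]
ft_force: [-1.2, 0.2, 2.6]
opening: 0.0091
```

>>> step_arm(increments=[0,0,-0.06,0,0,0,0,0,-0.12,0,0,0,0,0,-0.16,0,0,0,0,0,-0.16,0,0,0,0,0,-0.1,0,0,0,0,0,0,0,0,0])

```text
clock: 41.45
tcp_pos: [0.5976, 0.023, 0.1627]
eef_rot: [0.632, 0.775, 0.002, 0.003]
ft_force: [0.8, 1.1, -1.6]
opening: 0.0091
```

```bash
python3 -c "
from h import *
p=pk('w5')
plan([.554,.258,.16],199); snap('w17'); crop('w17',220,100,200,150,4)"
```

```text
t 41.45 tcp [0.5976 0.023  0.1627] phi 101.6 open 0.0091 F [ 0.8  1.1 -1.6]
 -> rot units [ 0.004  0.011 -2.165] shift units [-0.141  0.946  0.011] mm [-35.3 236.4   2.7]
```

View pics/w17_c.png

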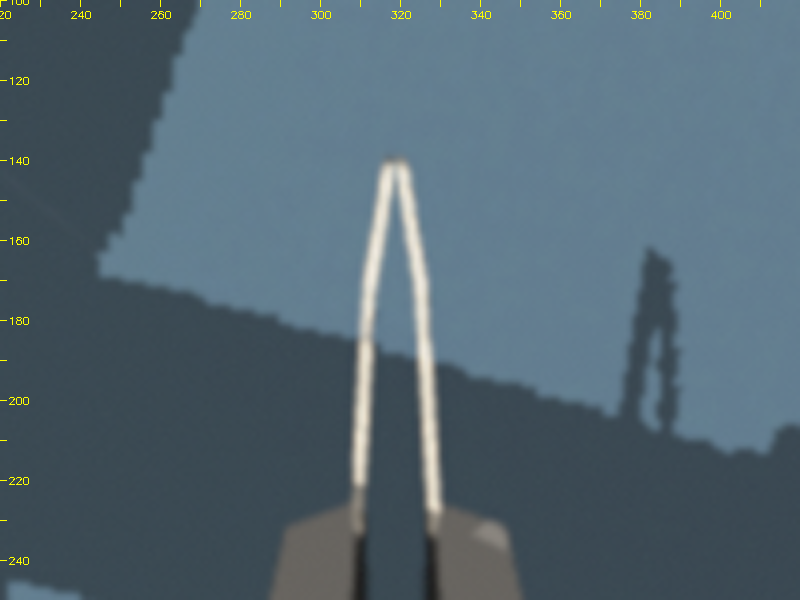

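>>> step_arm(increments=[0,0,0,0.004,0.01,-0.2165,0,0,0,0,0,-0.2165,0,0,0,0,0,-0.2165,0,0,0,0,0,-0.2165,0,0,0,0,0,-0.2165,0,0,0,0,0,-0.2165,0,0,0,0,0,-0.2165,0,0,0,0,0,-0.2165,0,0,0,0,0,-0.2165,0,0,0,0,0,-0.2165,-0.03,0.08,0,0,0,0,-0.05,0.15,0,0,0,0,-0.06,0.19,0,0,0,0,-0.06,0.19,0,0,0,0,-0.05,0.17,0,0,0,0,-0.04,0.11,0,0,0,0,-0.01,0.05,0,0,0,0,0,0,0,0,0,0])

```text
clock: 43.75
tcp_pos: [0.5895, 0.2705, 0.1604]
eef_rot: [-0.165, 0.986, 0.003, -0.002]
ft_force: [-0.2, -0.0, -0.4]
opening: 0.0092
```

```bash
python3 -c "
from h import *
plan([.554,.258,.05],199); snap('w18'); crop('w18',230,80,200,150,4)"
```

```text
t 43.75 tcp [0.5895 0.2705 0.1604] phi -161.0 open 0.0092 F [-0.2 -0.  -0.4]
 -> rot units [ 0.009 -0.003  0.001] shift units [ 0.151 -0.001  0.442] mm [ 37.6  -0.2 110.4]
```

View pics/w18_c.png

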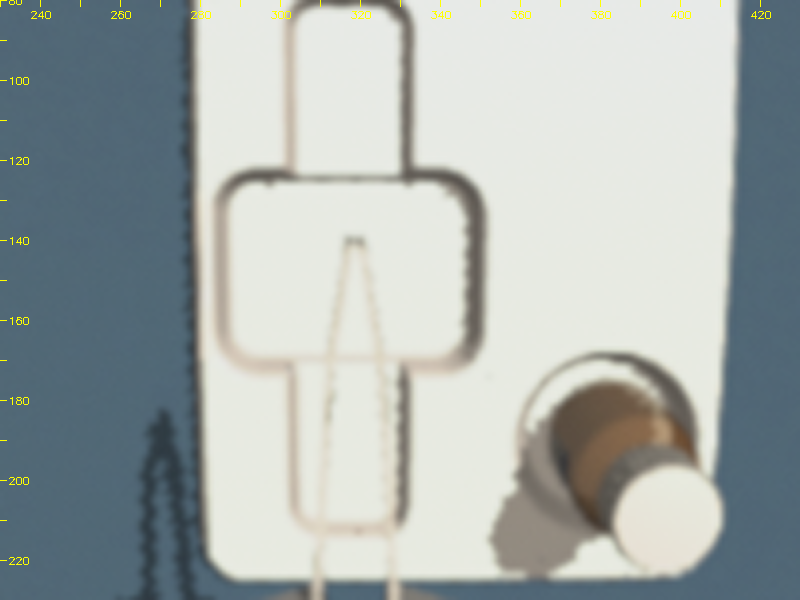

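```bash
python3 -c "
from h import *
p=pk('w18'); T=np.array([.5895,.2705,.1604]);R=pose()[1]
for uv in [(317.6,147.8),(317.6,122.5),(317.6,173),(318,80),(317.5,213),(283.5,147.8),(351.8,147.8)]: print(bp('wrist',uv,.015,p).round(4))
print('end',R.T@(bp('wrist',(319,140),T[2]-.0,p)-T)*1e3)
plan([.554,.258,.05],199)"
```

```text
[0.5537 0.2577 0.015 ]
[0.5289 0.2491 0.015 ]
[0.579  0.2665 0.015 ]
[0.4875 0.2352 0.015 ]
[0.6212 0.281  0.015 ]
[0.565  0.2243 0.015 ]
[0.5419 0.2912 0.015 ]
end [63.01521529 -0.43373508  0.12115668]
t 43.8 tcp [0.5898 0.2696 0.1606] phi -161.0 open 0.0092 F [-0.1  0.2  0.1]
 -> rot units [ 0.009 -0.003 -0.   ] shift units [0.151 0.003 0.442] mm [ 37.7   0.7 110.6]
```

>>> step_arm(increments=[0.04,0,0,0.009,-0.003,0,0.08,0.002,0,0,0,0,0.03,0,0.05,0,0,0,0,0,0.12,0,0,0,0,0,0.15,0,0,0,0,0,0.11,0,0,0,0,0,0,0,0,0])

```text
clock: 44.68
tcp_pos: [0.5524, 0.2569, 0.0504]
eef_rot: [-0.165, 0.986, -0.0, -0.002]
ft_force: [0.4, 0.3, 0.1]
opening: 0.0089
```

```bash
python3 -c "
from h import *
plan([.554,.258,.017],199)"
```

```text
t 44.67 tcp [0.5524 0.2569 0.0504] phi -161.0 open 0.0089 F [0.4 0.3 0.1]
 -> rot units [ 0.001 -0.006 -0.001] shift units [-0.007  0.002  0.134] mm [-1.8  0.5 33.4]
```

>>> step_arm(increments=[-0.004,0.001,0.04,0,-0.005,0,0,0,0.04,0,0,0,0,0,0.03,0,0,0,0,0,0.02,0,0,0,0,0,0,0,0,0])

```text
clock: 45.3
tcp_pos: [0.5555, 0.2587, 0.0207]
eef_rot: [-0.165, 0.986, 0.0, 0.002]
ft_force: [-0.1, -1.5, 0.0]
opening: 0.0088
```

>>> step_arm(increments=[0.004,0,0.014,0,0,0,0,0,0,0,0,0,0,0,0,0,0,0])

```text
clock: 45.68
tcp_pos: [0.555, 0.2584, 0.0178]
eef_rot: [-0.165, 0.986, 0.0, 0.003]
ft_force: [0.2, -0.4, -1.1]
opening: 0.0092
```

>>> step_arm(increments=[0,0,0.004,0,0,0,0,0,0,0,0,0])

```text
clock: 45.92
tcp_pos: [0.5551, 0.2584, 0.0168]
eef_rot: [-0.165, 0.986, 0.001, 0.003]
ft_force: [0.3, 0.6, 0.3]
opening: 0.0087
```

>>> step_arm(increments=[0,0,0,0,0,0,0,0,0,0,0,0,0,0,0,0,0,0,0,0,0,0,0,0], fingers=-0.4)

```text
clock: 46.42
tcp_pos: [0.5548, 0.2584, 0.0166]
eef_rot: [-0.165, 0.986, 0.0, 0.003]
ft_force: [-0.9, -0.0, 0.3]
opening: 0.0284
```

>>> step_arm(increments=[0,0,-0.06,0,0,0,0,0,-0.12,0,0,0,0,0,-0.16,0,0,0,0,0,-0.16,0,0,0,0,0,-0.16,0,0,0,0,0,-0.1,0,0,0,0,0,0,0,0,0])

```text
clock: 47.3
tcp_pos: [0.5554, 0.2585, 0.2102]
eef_rot: [-0.165, 0.986, 0.001, 0.006]
ft_force: [-0.1, -0.3, -0.4]
opening: 0.028
```

```bash
python3 -c "
from h import *
plan([.554,.258,.2],199); snap('w19'); crop('w19',230,80,200,150,4)
snap('s20','scene'); crop('s20',150,160,310,150,2)
snap('d20','side'); crop('d20',210,100,200,240,2)"
```

```text
t 47.3 tcp [0.5554 0.2585 0.2102] phi -161.0 open 0.028 F [-0.1 -0.3 -0.4]
 -> rot units [-0.001  0.015  0.001] shift units [0.006 0.    0.041] mm [ 1.5  0.  10.2]
```

View pics/w19_c.png

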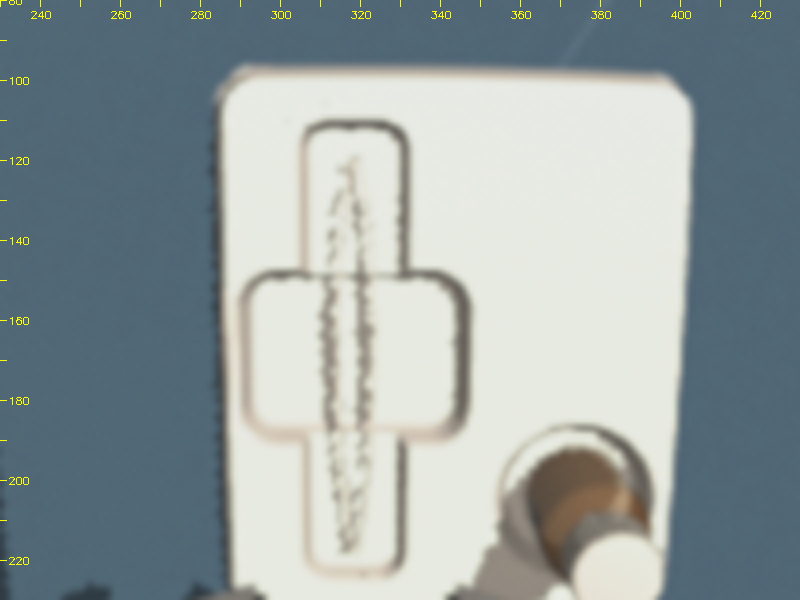

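View pics/s20.png

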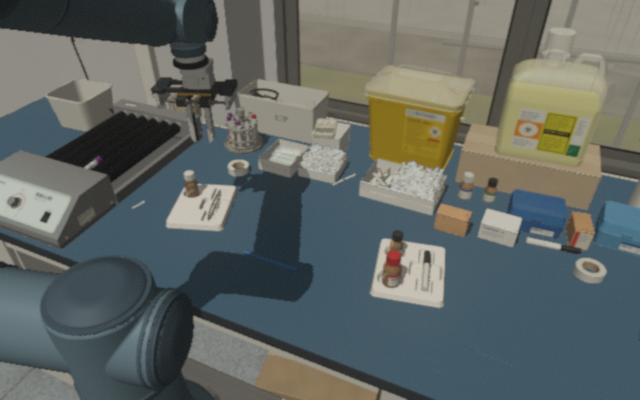

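View pics/d20_c.png

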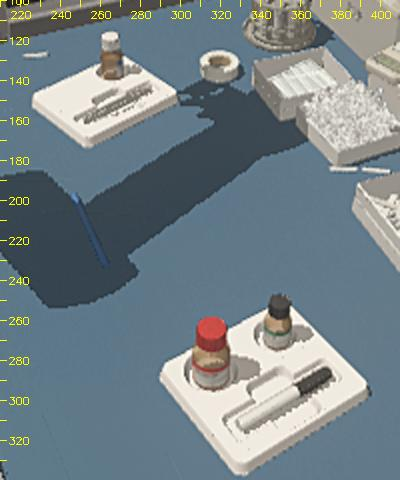

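```bash
python3 -c "
from h import *
import shutil
for n,l in (('d20',[(285,235,120,110,6),(215,105,100,80,7)]),('s20',[(360,220,100,95,6),(160,165,90,70,8)])):
  for i,a in enumerate(l):
    crop(n,*a); shutil.move(f'pics/{n}_c.png',f'pics/{n}_c{i}.png')"
```

```text
(no output)
```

View pics/d20_c0.png

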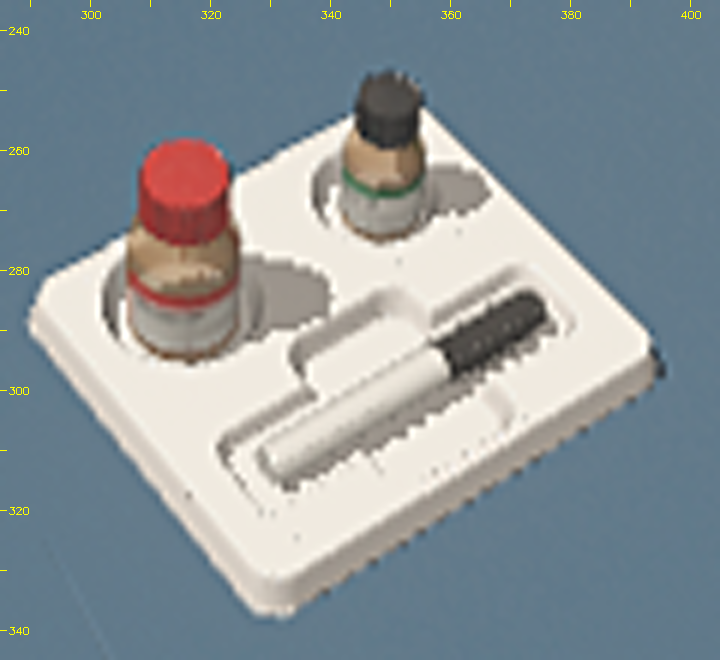

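View pics/d20_c1.png

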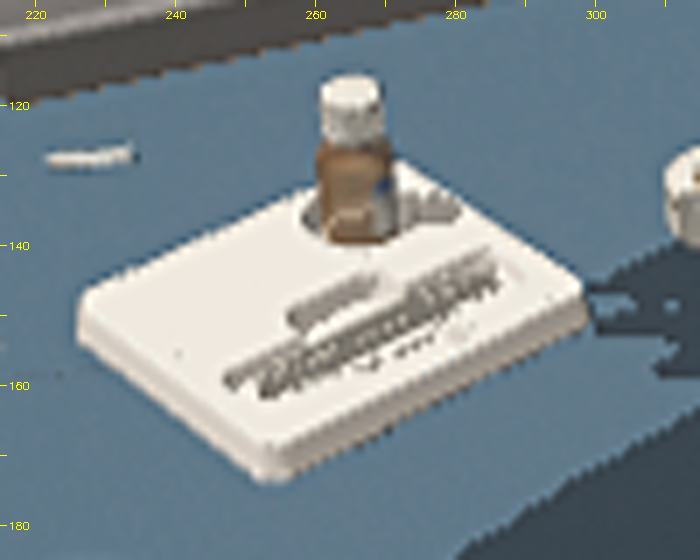

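View pics/s20_c0.png

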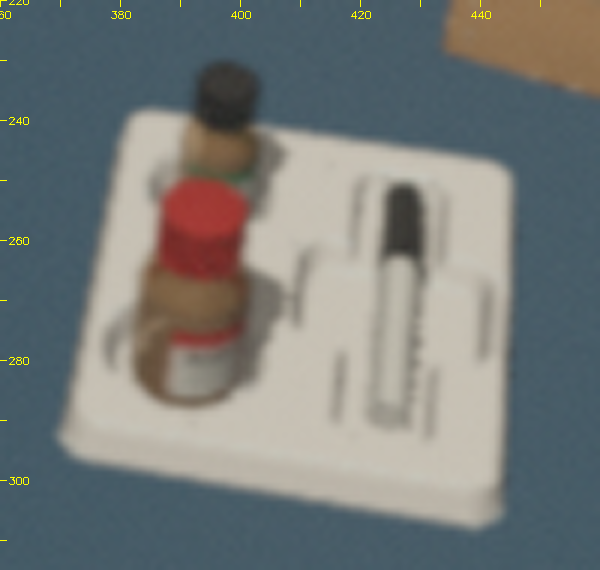

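View pics/s20_c1.png

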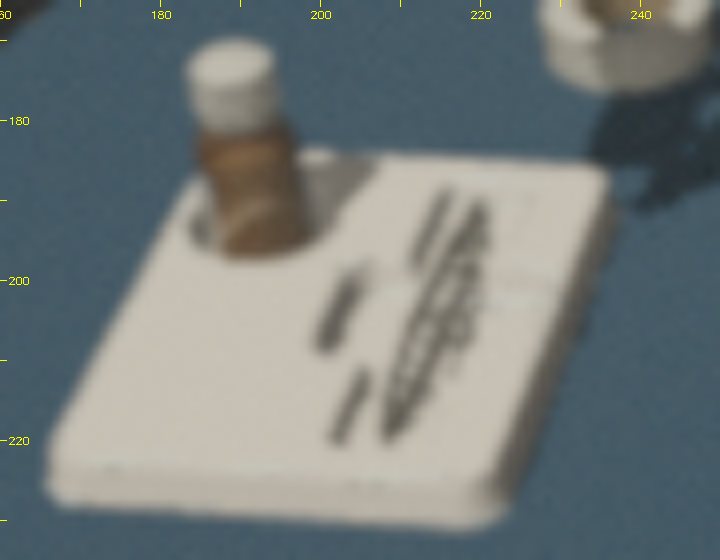

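```bash
python3 - <<'E'
from h import *
FR={('G','scene'):(0.5306,-0.2668,0.1991),('G','side'):(0.5322,-0.2706,0.2059),('F','scene'):(.542,.2863,.3395),('F','side'):(.5427,.2817,.3309)}
for n,t,z,d in [('L -42 38','G',.085,dict(scene=(394.3,255),side=(315.8,263))),('S 44 38','G',.069,dict(scene=(398.2,234.7),side=(350.3,250))),
 ('M 46 39','F',.076,dict(scene=(189,172.9),side=(265.3,118))),('mkA','G',.0145,dict(scene=(424.2,289.2),side=(330.3,311.7))),('mkB 0 -33','G',.0145,dict(scene=(427.2,251.3),side=(373.8,285.5))),
 ('fA','F',.012,dict(scene=(208.5,219.6),side=(252.9,160.4))),('fB 0 -31','F',.012,dict(scene=(220.3,190.6),side=(285.3,142.9)))]:
  for c,uv in d.items():
    x,y,a=FR[t,c]; q=bp(c,uv,z)[:2]-[x,y]
    print(n,c,(np.array([np.cos(a)*q[0]+np.sin(a)*q[1],-np.sin(a)*q[0]+np.cos(a)*q[1]])*1e3).round(1))
E
```

```text
L -42 38 scene [-43.5  36.8]
L -42 38 side [-40.2  39.3]
S 44 38 scene [41.2 35.3]
S 44 38 side [48.5 37.3]
M 46 39 scene [44.9 39.7]
M 46 39 side [45.4 39.3]
mkA scene [-56.7 -33.2]
mkA side [-54.6 -32.7]
mkB 0 -33 scene [ 62.8 -33.5]
mkB 0 -33 side [ 60.  -33.4]
fA scene [-63.  -31.6]
fA side [-59.6 -32.1]
fB 0 -31 scene [ 61.6 -30.9]
fB 0 -31 side [ 65.1 -26.4]
```

All five are within tolerance. The gripper is open and 0.2 m up, so I'm handing in.

```bash
python3 -c "
from workcell import ctrl
print(ctrl.job_done())"
```

```text
the job is handed in; nothing more can be done
None
```

Both kits are made up and handed in at about 47 s; no verdict came back. The largest and smallest bottles and the marker are in the grouping tray. The middle bottle and the forceps are in the fixing tray. The gripper was open and about 0.2 m above the work.

My last scene and side views show all three bottles upright in their wells. In tray x and y, with the limits at 8 mm for bottles and 14 mm lengthwise, 11 mm sideways for the pen and forceps:

| Item | Scene camera | Side camera |
|---|---|---|
| Largest bottle | within 2 mm | within 2 mm |
| Middle bottle | within 2 mm | within 2 mm |
| Smallest bottle | about 4 mm | about 4.5 mm, mostly in the opposite x direction |
| Marker | about 3 mm lengthwise, under 1 mm sideways | about 3 mm lengthwise, under 1 mm sideways |
| Forceps | about 1 mm lengthwise, under 1 mm sideways | about 3 mm lengthwise, 2 mm sideways |

- **Disagreement:** the two cameras' smallest-bottle readings differ by about 7 mm in tray x. I put this down to calibration and did not resolve it.
- **Heights:** I did not measure these from the images. I judged seating from tool height plus, for the bottles, the force on contact (4 to 10 N). The marker and forceps were let go at trough-floor height and showed no clear contact force.
- **Unwanted items:** the ball pen, tape roll and carton look where they started. I checked this by eye only.

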